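# Set the cleaned microscope objectives in the rest by length

## Robot

A 6-joint arm with a two-finger parallel gripper is mounted at the origin on a cart in front of the work surface, level with it; the furniture and walls round the work are solid. World frame = base frame: x ahead of the robot, y to its left, z up, the work surface at z = 0. Lengths are in m, angles in rad, forces in N, time in s.
With the tool pointing down it reaches from about 0.375 to 0.975 m from the base axis. Payload 3.8 kg.
Tool frame: the origin (TCP) lies midway between the tips of the shut fingers; the grasp point (between the pads) lies 19 mm behind it; y points along the fingers, x is the direction in which the jaws open and shut, and the axes are right-handed (so a half turn about y gives the same grasp; the last joint's range is limited). The gripper opens to 85 mm and grips with 20 to 120 N. Pads are 22 mm wide; open, the fingers measure 114 mm over their backs; the gripper's body (76 mm by 85 mm) begins 54 mm behind the grasp point. The pads swing forward as they close: fully open they stand 13 mm farther back than shut.
Start: joints at [-1.318, 0.264, 1.604, -0, 1.274, -0.037], TCP at [0.193, -0.647, 0.231] pointing down, gripper open.
Joint ranges: [-2.63, 2.63], [-0.94, 2.18], [0.31, 2.57], [-1.31, 4.45], [0, 2.66], [-2.55, 2.55]. Speed limits (rad/s): [2.57, 2.57, 3.14, 3.14, 3.14, 3.14].

## Interface

Orientations are given as a unit quaternion [w, x, y, z].
In Python, from workcell import bot gives the robot as it stands.
- The arm moves only by the shell command python3 -m pendant 'ROWS' [FORCE]. ROWS is JSON, a list of rows, each an object with "gripper": the finger opening in cm, from 0 to 8.54; "xyz": the shift along the tool's x, y, z in cm, a list of three; "dr": the turn, a rotation vector about the tool's x, y, z in degrees, a list of three. A call has 1 to 12 rows; each row shifts and turns the pose as measured when the row begins, along the tool's axes as they then stand; what a row does not reach is not made up. A row lasts 1/10 s, in which the tool goes at most 50 mm and 8.59 degrees, less where a joint would pass 70% of its speed; a pose out of reach is approached as far as the arm can. A call with a gripper value outside its range is refused whole. The fingers move at their own pace and stop on an object; FORCE is the grip in N (left out, the last holds). Time passes only in rows, so rows that do not move let the fingers close. It gives the time, the measured TCP pose, the force and the opening at its end, in the units of the state.
- bot.sense(): the state, without advancing time (a new reading comes with each control period).
- bot.grab_frame(name): name is "side" or "top" or "wrist"; returns the picture (480x640x3 uint8, red, green, blue); there is no depth.
- bot.get_calibration(name): a dict with "intrinsics" (3x3 intrinsics, pixels), "xyz" and "attitude" of the camera in the world; the wrist camera has in their place "T_tool_cam" (4x4, takes a point from camera to tool coordinates, whose origin is the TCP and whose axes are the tool frame's). Camera axes: x right, y up, looking along -z (the intrinsics and any distortion apply to the point x, -y, -z); pixel columns grow to the right and rows downward; lengths in m; the calibration is good to about 2 mm. The wrist camera is an equidistant fisheye: a pixel r from the principal point sees the ray r / f radians off the axis. A picture is of the moment at which its call begins: read the wrist's pose just before it. get_calibration takes no time and is no camera call.
- bot.sign_off(): hands the job in, once; it reports no verdict.
Trained networks look in the newest picture that a camera, given by its name, has taken for a name from the list of things; names that differ only in an ending like _2 or _b are one class to them, and where a whole thing is asked for, a point or a joint stands for the part that bears it (a point fixed in the world has none). Each returns a list of dicts, best first, with "confidence" (0 to 1); they miss things now and then, are a little off and sometimes report something else, mostly with a low value. They report only what shows in the picture. A call takes as long as a camera call.
- bot.silhouettes(name, camera): "mask" (480x640 bool, what is visible of it) and "at" ([column, row] in pixels, amid what is visible of it).
The state is a dict: "clock": time; "joint_positions": joint angles; "joint_velocities": joint speeds; "effort": joint torques, N m; "tcp_pos": TCP position; "tool_rot": TCP orientation; "contact_force": force on the tool from outside, world axes, zero at the start; "ft_torque": the same for the moment, N m; "opening": finger opening in m.
Only numpy, scipy, OpenCV 4.12 (cv2) and the standard library are available. Lean on these libraries where they do the work, as an engineer would, in place of code of your own. Each camera call takes 0.05 s, during which the arm holds its last target.

## Task

The four cleaned microscope objectives have to go into the objective rest in the order in which they will be mounted on the nosepiece: the shortest in the cup next to the red end stop, then each longer one in the next cup, the longest at the far end. Seat each one upright, thread end down on the floor of its cup, and let go. Never let a lens fall over and do not push the glass beaker away.

Things in the scene. Friction and masses are not known exactly. Their poses are not given: they have to be found in the camera images.
- lens_red: Microscope objective with a red colour ring, the shortest of four: bright metal, 38 mm tall, standing loose, thread down on a 2 mm mat left of the lamp supply (165 mm tall). Thread end 20 mm diameter, 0 to 5 mm above the origin; barrel 28 mm diameter, 5 to 31 mm (grip here; its top 4 mm is the ring, seen from above); nose 21 mm or less. Origin: centre of its underside; z up. 93 g.
- lens_yellow: Microscope objective with a yellow colour ring, the second shortest of four: bright metal, 47 mm tall, standing loose, thread down on a 2 mm mat left of the lamp supply (165 mm tall). Thread end 20 mm diameter, 0 to 5 mm above the origin; barrel 28 mm diameter, 5 to 35 mm (grip here; its top 4 mm is the ring, seen from above); nose 20 mm or less. Origin: centre of its underside; z up. 106 g.
- lens_blue: Microscope objective with a blue colour ring, the second longest of four: bright metal, 56 mm tall, standing loose, thread down on a 2 mm mat left of the lamp supply (165 mm tall). Thread end 20 mm diameter, 0 to 5 mm above the origin; barrel 28 mm diameter, 5 to 44 mm (grip here; its top 4 mm is the ring, seen from above); nose 19 mm or less. Origin: centre of its underside; z up. 118 g.
- lens_white: Microscope objective with a white colour ring, the longest of four: satin black, 65 mm tall, standing loose, thread down on a 2 mm mat left of the lamp supply (165 mm tall). Thread end 20 mm diameter, 0 to 5 mm above the origin; barrel 28 mm diameter, 5 to 53 mm (grip here; its top 4 mm is the ring, seen from above); nose 18 mm or less. Origin: centre of its underside; z up. 131 g.
- cup_1: Black round cup 1 of four in a row (an end cup), 52 mm apart, fixed on the aluminium bar of the objective rest right of the lamp supply. 12 mm tall, 46 mm across its rim, inner floor 4 mm above the origin, bore 27 mm, its mouth flared to 40 mm. Origin: centre of its underside, on the bar's top 24 mm above the table; x along the row, z up.
- cup_2: Black round cup 2 of four in a row (a middle cup), 52 mm apart, fixed on the aluminium bar of the objective rest right of the lamp supply. 12 mm tall, 46 mm across its rim, inner floor 4 mm above the origin, bore 27 mm, its mouth flared to 40 mm. Origin: centre of its underside, on the bar's top 24 mm above the table; x along the row, z up.
- cup_3: Black round cup 3 of four in a row (a middle cup), 52 mm apart, fixed on the aluminium bar of the objective rest right of the lamp supply. 12 mm tall, 46 mm across its rim, inner floor 4 mm above the origin, bore 27 mm, its mouth flared to 40 mm. Origin: centre of its underside, on the bar's top 24 mm above the table; x along the row, z up.
- cup_4: Black round cup 4 of four in a row (the other end cup), 52 mm apart, fixed on the aluminium bar of the objective rest right of the lamp supply. 12 mm tall, 46 mm across its rim, inner floor 4 mm above the origin, bore 27 mm, its mouth flared to 40 mm. Origin: centre of its underside, on the bar's top 24 mm above the table; x along the row, z up.
- red_stop: Red end stop, 13 x 44 x 16 mm, fixed across one end of the bar of the objective rest (a grey one is at the other end); which end varies; 35 mm from the centre of the nearest cup. Origin: centre of its underside, 24 mm above the table. The bar is 262 mm long, 50 mm wide.
- beaker: Bystander: the larger, empty glass beaker, 84 mm across, 102 mm tall, loose, standing beyond the lamp supply. Origin: centre of its underside.

How it is judged:
By the outcome, as a careful person would: the job done as asked, in the order asked, and still so for the second after the job is handed in, with the robot touching nothing.
It also fails if it takes over 128 s, if anything falls off the work surface, if the arm or the gripper's body presses on something with over 40 N, if the wrist force passes 120 N, or if a joint passes its speed limit or range.

## Working session

There is one attempt and no reset: what is moved stays moved. The work goes in short steps, Python scripts to look and compute and a shell command to move; the robot and the scene stay as the last step left them, time stands still between calls to the robot, and variables do not carry over. Pictures are saved under pics/ and viewed, and the job is handed in when it is done.

```bash
ls; mkdir -p pics; python3 - <<'E'
from workcell import bot
import cv2
print(bot.sense())
for n in ["side","top","wrist"]:
    f=bot.grab_frame(n); cv2.imwrite(f"pics/{n}0.png",f[:,:,::-1]); print(n,bot.get_calibration(n))
E
```

```text
pics
{'clock': 0.0, 'joint_positions': array([-1.31794623e+00,  2.64748394e-01,  1.60539755e+00,  6.83931900e-06,
        1.27366471e+00, -3.69028905e-02]), 'joint_velocities': array([-2.52757357e-03,  9.34783393e-05,  7.12848445e-04, -3.99141926e-05,
       -2.31356597e-05,  8.11005777e-04]), 'effort': array([-2.49815574e-03, -5.15117812e+01, -3.67316043e+01, -3.46101087e-04,
        1.28512413e-02,  3.02990725e-05]), 'tcp_pos': array([ 0.19267362, -0.64615486,  0.2299525 ]), 'tool_rot': array([ 0.56743952, -0.56645289,  0.42318665, -0.4219675 ]), 'contact_force': array([ 0.00997462, -0.00334518,  0.08798889]), 'ft_torque': array([ 0.01555876, -0.07402862,  0.04178167]), 'opening': 0.08541495264533921}
side {'intrinsics': array([[613.46655751,   0.        , 321.71904357],
       [  0.        , 613.46655751, 237.89812224],
       [  0.        ,   0.        ,   1.        ]]), 'xyz': array([-0.06620048,  0.57508916,  0.763646  ]), 'attitude': array([-0.3560537 , -0.15689878,  0.37707321,  0.84049053])}
top {'intrinsics': array([[436.84307513,   0.        , 322.82897969],
       [  0.        , 436.84307513, 238.96439147],
       [  0.        ,   0.        ,   1.        ]]), 'xyz': array([0.35827556, 0.0167161 , 0.8734619 ]), 'attitude': array([-0.6493729 , -0.06795619,  0.07392125,  0.75381194])}
wrist {'intrinsics': array([[371.64829954,   0.        , 320.01242392],
       [  0.        , 371.64829954, 234.73127859],
       [  0.        ,   0.        ,   1.        ]]), 'T_tool_cam': array([[ 9.99998852e-01, -1.41825536e-03,  5.33156059e-04,
        -1.02153088e-03],
       [ 9.45542728e-04,  3.09189962e-01, -9.50999828e-01,
        -1.42955904e-01],
       [ 1.18391410e-03,  9.50999241e-01,  3.09190948e-01,
         7.91742881e-02],
       [ 0.00000000e+00,  0.00000000e+00,  0.00000000e+00,
         1.00000000e+00]])}
```

View pics/side0.png

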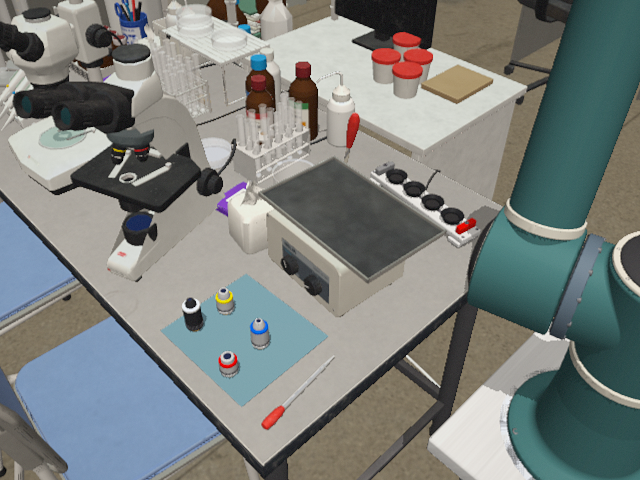

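View pics/top0.png

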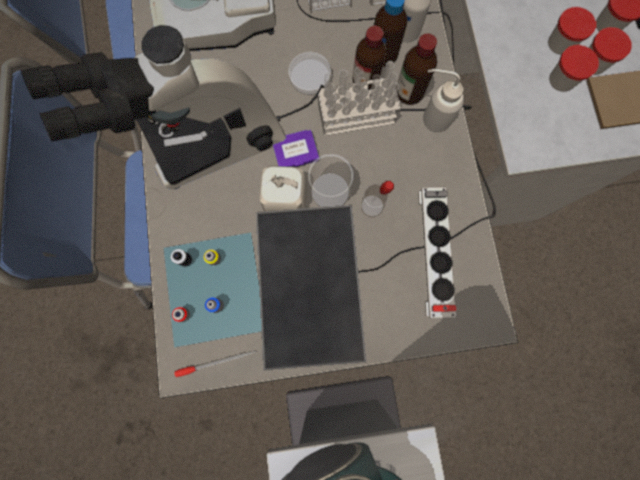

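View pics/wrist0.png

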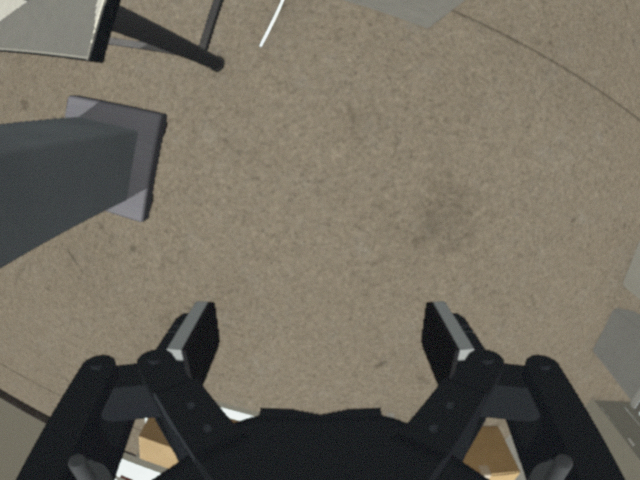

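The side camera shows the four lenses on the mat: white (193,313), yellow (224,300), blue (260,333) and red (228,363). The lamp box stands between them and the rack. The top view puts the red stop at (444,310), the end of the rack nearest the robot.

```bash
cat > h.py <<'E'
import numpy as np, cv2
from scipy.spatial.transform import Rotation as R
from workcell import bot
def Rq(q): return R.from_quat([q[1],q[2],q[3],q[0]])
def cam(n):
    c=bot.get_calibration(n)
    K=c["intrinsics"]
    if n=="wrist":
        s=bot.sense(); T=c["T_tool_cam"]; Rt=Rq(s["tool_rot"]).as_matrix()
        return K,Rt@T[:3,:3],Rt@T[:3,3]+s["tcp_pos"]
    return K,Rq(c["attitude"]).as_matrix(),c["xyz"]
def ray(n,px,C=None):
    K,Rm,t=C or cam(n)
    u=(px[0]-K[0,2])/K[0,0]; v=(px[1]-K[1,2])/K[1,1]
    if n=="wrist":
        r=np.hypot(u,v); s=np.sin(r)/r if r>1e-9 else 1
        d=np.array([u*s,-v*s,-np.cos(r)])
    else: d=np.array([u,-v,-1.])
    d=Rm@d; return t,d/np.linalg.norm(d)
def onz(n,px,z,C=None):
    t,d=ray(n,px,C); return t+d*(z-t[2])/d[2]
def proj(n,P,C=None):
    K,Rm,t=C or cam(n)
    p=Rm.T@(np.asarray(P)-t); x,y,z=p[0],-p[1],-p[2]
    if n=="wrist":
        r=np.hypot(x,y); th=np.arctan2(r,z); x,y,z=x/r*th,y/r*th,1
    return np.array([K[0,0]*x/z+K[0,2],K[1,1]*y/z+K[1,2]])
def tri(rays):
    A=np.zeros((3,3));b=np.zeros(3)
    for t,d in rays:
        M=np.eye(3)-np.outer(d,d);A+=M;b+=M@t
    return np.linalg.solve(A,b)
E
python3 - <<'E'
from h import *
np.set_printoptions(precision=4,suppress=True)
s=bot.sense(); print(Rq(s["tool_rot"]).as_matrix())
H=dict(lens_red=38,lens_yellow=47,lens_blue=56,lens_white=65)
for n in ["top","side"]:
    bot.grab_frame(n); C=cam(n)
    for o in list(H)+["cup_1","red_stop","beaker"]:
        for d in bot.silhouettes(o,n)[:5]:
            if d["confidence"]<.2: continue
            m=d["mask"]; ys,xs=np.nonzero(m)
            print(n,o,round(d["confidence"],2),np.round(d["at"],1),m.sum(),xs.min(),xs.max(),ys.min(),ys.max(), "mean z/2:",onz(n,(xs.mean(),ys.mean()),.002+H.get(o,68)/2000,C)[:2])
E
```

```text
[[ 0.2858 -0.0004  0.9583]
 [-0.9583  0.0017  0.2858]
 [-0.0017 -1.      0.0001]]
top lens_red 0.58 [181.  309.5] 185 172 188 307 320 mean z/2: [0.4268 0.2901]
top lens_yellow 0.62 [214.1 258.1] 216 203 221 249 264 mean z/2: [0.5272 0.2178]
top lens_blue 0.47 [215.5 306.7] 195 205 222 298 311 mean z/2: [0.4339 0.2223]
top lens_white 0.8 [181.3 255. ] 264 171 191 249 265 mean z/2: [0.5332 0.275 ]
top cup_1 0.74 [441.5 259.5] 400 430 451 251 272 mean z/2: [ 0.4501 -0.2215]
top cup_1 0.7 [438.2 234.3] 411 428 449 224 246 mean z/2: [ 0.5015 -0.228 ]
top cup_1 0.68 [441.4 288.2] 411 431 453 278 300 mean z/2: [ 0.3981 -0.214 ]
top cup_1 0.67 [438.6 209.5] 361 426 448 199 220 mean z/2: [ 0.553  -0.2349]
top red_stop 0.46 [447.1 307.4] 174 432 455 303 311 mean z/2: [ 0.3638 -0.2102]
top beaker 0.74 [328.6 178.5] 1955 308 352 154 206 mean z/2: [ 0.6466 -0.0348]
side lens_red 0.82 [227.6 363.1] 422 219 238 351 376 mean z/2: [0.423  0.2868]
side lens_yellow 0.92 [224.  301.8] 390 215 232 287 313 mean z/2: [0.5245 0.2173]
side lens_blue 0.6 [259.7 332.3] 467 251 269 319 347 mean z/2: [0.4291 0.2209]
side lens_white 0.69 [193.4 311.5] 553 182 202 298 330 mean z/2: [0.5282 0.2749]
side cup_1 0.75 [451.4 212.3] 325 440 463 207 224 mean z/2: [ 0.3939 -0.2135]
side cup_1 0.69 [394.4 173.2] 256 385 405 168 183 mean z/2: [ 0.5478 -0.2324]
side cup_1 0.68 [433.3 203.1] 323 421 443 193 210 mean z/2: [ 0.4438 -0.22  ]
side cup_1 0.67 [412.3 184.8] 271 403 424 181 196 mean z/2: [ 0.4953 -0.2264]
side red_stop 0.46 [466.8 224.6] 214 455 475 217 233 mean z/2: [ 0.3584 -0.2078]
side beaker 0.74 [224.2 300.8] 371 216 232 288 313 mean z/2: [0.5153 0.2222]
side beaker 0.68 [288.5 169.9] 629 270 312 158 183 mean z/2: [ 0.7153 -0.0946]
```

```bash
cat >> h.py <<'E'
def rel(P,yawdeg=None):
    s=bot.sense(); M=Rq(s["tool_rot"]).as_matrix()
    d=np.asarray(P)-s["tcp_pos"]
    yaw=np.degrees(np.arctan2(M[1,0],M[0,0]))
    print("t",round(s["clock"],2),"tcp",s["tcp_pos"].round(4),"yaw",yaw.round(2),"tool y world",M[:,1].round(4),"open",round(s["opening"],4))
    print("shift now cm",(M.T@d*100).round(2))
    if yawdeg is not None:
        # desired: tool y = -z world, x at yaw
        a=np.radians(yawdeg); x=np.array([np.cos(a),np.sin(a),0]);y=np.array([0,0,-1.]);z=np.cross(x,y)
        D=np.stack([x,y,z],1)
        print("turn deg (tool)",np.degrees(R.from_matrix(M.T@D).as_rotvec()).round(2),"shift after turn cm",(D.T@d*100).round(2))
E
python3 - <<'E'
from h import *
rel([0.46,-0.22,0.22],-97.4)
for p in [(258,213),(352,207),(364,362),(265,368)]: print(onz("top",p,.165).round(3))
for p in [(390,186),(372,205)]: print(onz("top",p,.1).round(3))
E
```

```text
t 0.95 tcp [ 0.1929 -0.6469  0.2313] yaw -73.39 tool y world [ 0.e+00 -1.e-04 -1.e+00] open 0.0854
shift now cm [-33.27   1.13  37.79]
turn deg (tool) [-0.   24.01  0.  ] shift after turn cm [-45.77   1.13  20.99]
[0.562 0.101 0.165]
[ 0.549 -0.057  0.165]
[ 0.298 -0.035  0.165]
[0.312 0.12  0.165]
[ 0.595 -0.139  0.1  ]
[ 0.564 -0.1    0.1  ]
```

```bash
python3 -m pendant '[{"gripper":5,"xyz":[0,0,0],"dr":[0,8,0]},{"gripper":5,"xyz":[0,0,0],"dr":[0,8,0]},{"gripper":5,"xyz":[0,0,0],"dr":[0,8,0]}]' 40
python3 -m pendant '[{"gripper":5,"xyz":[-3.8,0.1,1.75],"dr":[0,0,0]},{"gripper":5,"xyz":[-3.8,0.1,1.75],"dr":[0,0,0]},{"gripper":5,"xyz":[-3.8,0.1,1.75],"dr":[0,0,0]},{"gripper":5,"xyz":[-3.8,0.1,1.75],"dr":[0,0,0]},{"gripper":5,"xyz":[-3.8,0.1,1.75],"dr":[0,0,0]},{"gripper":5,"xyz":[-3.8,0.1,1.75],"dr":[0,0,0]},{"gripper":5,"xyz":[-3.8,0.1,1.75],"dr":[0,0,0]},{"gripper":5,"xyz":[-3.8,0.1,1.75],"dr":[0,0,0]},{"gripper":5,"xyz":[-3.8,0.1,1.75],"dr":[0,0,0]},{"gripper":5,"xyz":[-3.8,0.1,1.75],"dr":[0,0,0]},{"gripper":5,"xyz":[-3.8,0.1,1.75],"dr":[0,0,0]},{"gripper":5,"xyz":[-3.8,0.1,1.75],"dr":[0,0,0]}]'
python3 - <<'E'
from h import *
np.set_printoptions(precision=4,suppress=True)
rel([0.46,-0.22,0.22],-97.4)
C=cam("wrist"); f=bot.grab_frame("wrist"); cv2.imwrite("pics/wrist1.png",f[:,:,::-1])
for o in ["cup_1","red_stop"]:
    for d in bot.silhouettes(o,"wrist")[:6]:
        if d["confidence"]<.2: continue
        m=d["mask"]; ys,xs=np.nonzero(m)
        print(o,round(d["confidence"],2),np.round(d["at"],1),m.sum(),xs.min(),xs.max(),ys.min(),ys.max(), onz("wrist",(xs.mean(),ys.mean()),.036,C)[:2])
E
```

```text
clock: 1.25
tcp_pos: [0.1929, -0.6468, 0.2313]
tool_rot: [-0.463, 0.463, -0.535, 0.535]
contact_force: [0.3, 0.4, -0.3]
opening: 0.0499
clock: 2.45
tcp_pos: [0.4753, -0.2177, 0.2196]
tool_rot: [-0.459, 0.459, -0.535, 0.541]
contact_force: [-0.5, -1.0, -0.2]
opening: 0.0501
t 2.45 tcp [ 0.4753 -0.2177  0.2196] yaw -99.05 tool y world [ 0.005 -0.007 -1.   ] open 0.0501
shift now cm [ 0.47 -0.05 -1.47]
turn deg (tool) [-0.34 -1.64  0.35] shift after turn cm [ 0.43 -0.04 -1.49]
cup_1 0.96 [327.3 237.9] 1698 306 353 212 257 [ 0.4479 -0.2217]
cup_1 0.81 [330.  285.8] 1472 307 353 265 305 [ 0.3964 -0.2149]
cup_1 0.8 [330.7 177.6] 1970 303 353 155 203 [ 0.4992 -0.2285]
cup_1 0.66 [328.9 120.4] 2028 301 352 96 146 [ 0.5505 -0.2354]
red_stop 0.86 [327.8 314.2] 680 308 351 307 323 [ 0.363  -0.2107]
```

View pics/wrist1.png

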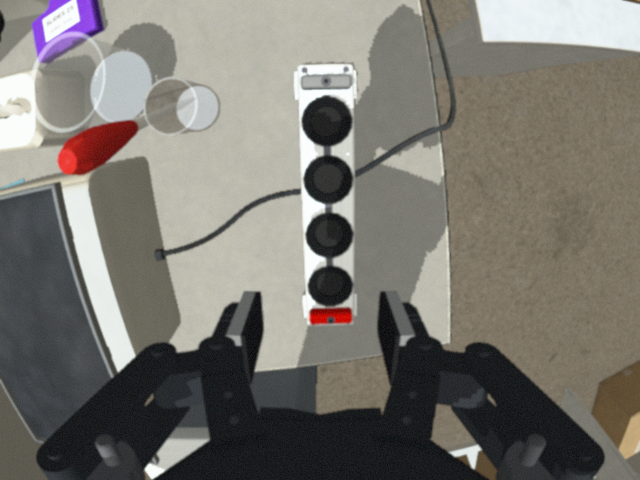

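The four cups lie in a column at (327,121), (328,179), (329,235) and (330,286). The red stop is at (331,316), next to the bottom cup, which is the one nearest the robot. All three cameras agree to within about 3 mm, and the red-handled tool stands by the lamp corner.

```bash
python3 - <<'E'
from h import *
for a,b in [((390,186),(352,116)),((383,190),(350,150))]:
    print(tri([ray("top",a),ray("side",b)]).round(3))
rel([0.43,-0.1,0.25],0)
E
```

```text
[ 0.562 -0.115  0.214]
[ 0.576 -0.121  0.136]
t 2.6 tcp [ 0.4756 -0.2171  0.2194] yaw -98.78 tool y world [ 0.0045 -0.0065 -1.    ] open 0.05
shift now cm [-10.86  -3.16  -6.28]
turn deg (tool) [ 5.000e-02 -9.878e+01  5.100e-01] shift after turn cm [-4.56 -3.06 11.71]
```

```bash
python3 -m pendant '[{"gripper":5,"xyz":[0,-0.3,-0.3],"dr":[0,-8.3,0]},{"gripper":5,"xyz":[0,-0.3,-0.3],"dr":[0,-8.3,0]},{"gripper":5,"xyz":[0,-0.3,-0.3],"dr":[0,-8.3,0]},{"gripper":5,"xyz":[0,-0.3,0],"dr":[0,-8.3,0]},{"gripper":5,"xyz":[0,-0.3,0],"dr":[0,-8.3,0]},{"gripper":5,"xyz":[0,-0.3,0],"dr":[0,-8.3,0]},{"gripper":5,"xyz":[0,-0.3,0],"dr":[0,-8.3,0]},{"gripper":5,"xyz":[0,-0.3,0],"dr":[0,-8.3,0]},{"gripper":5,"xyz":[0,-0.3,0],"dr":[0,-8.3,0]},{"gripper":5,"xyz":[0,0,0],"dr":[0,-8.3,0]},{"gripper":5,"xyz":[0,0,0],"dr":[0,-8.3,0]},{"gripper":5,"xyz":[0,0,0],"dr":[0,-7,0]}]'
python3 - <<'E'
from h import *
rel([0.45,0.21,0.24],0)
E
```

```text
clock: 3.8
tcp_pos: [0.4584, -0.2301, 0.2484]
tool_rot: [-0.702, 0.712, 0.017, -0.017]
contact_force: [-0.1, 0.0, 0.3]
opening: 0.0497
t 3.8 tcp [ 0.4584 -0.2301  0.2484] yaw 2.74 tool y world [ 0.0012 -0.0133 -0.9999] open 0.0497
shift now cm [ 1.27  0.25 44.01]
turn deg (tool) [0.76 2.74 0.05] shift after turn cm [-0.84  0.84 44.01]
```

```bash
python3 -m pendant '[{"gripper":5,"xyz":[0,0,2],"dr":[0,2,0]},{"gripper":5,"xyz":[0,0,4],"dr":[0,0,0]},{"gripper":5,"xyz":[0,0,4],"dr":[0,0,0]},{"gripper":5,"xyz":[0,0,4],"dr":[0,0,0]},{"gripper":5,"xyz":[0,0,4],"dr":[0,0,0]},{"gripper":5,"xyz":[0,0,4],"dr":[0,0,0]},{"gripper":5,"xyz":[0,0,4],"dr":[0,0,0]},{"gripper":5,"xyz":[0,0,4],"dr":[0,0,0]},{"gripper":5,"xyz":[0,0,4],"dr":[0,0,0]},{"gripper":5,"xyz":[0,0,4],"dr":[0,0,0]},{"gripper":5,"xyz":[0,0,4],"dr":[0,0,0]},{"gripper":5,"xyz":[0,0,2],"dr":[0,0,0]}]'
cat > look.py <<'E'
from h import *
import sys
np.set_printoptions(precision=4,suppress=True)
H=dict(lens_red=(38,31),lens_yellow=(47,35),lens_blue=(56,44),lens_white=(65,53))
def lenses(pic,names=None,base=.002):
    C=cam("wrist"); f=bot.grab_frame("wrist"); g=f.copy()
    out={}
    for o in names or H:
        for d in bot.silhouettes(o,"wrist")[:2]:
            if d["confidence"]<.3: continue
            m=d["mask"].astype(np.uint8); ys,xs=np.nonzero(m)
            # fit position: model silhouette = convex hull of stacked circles; match mask IoU
            h,b=H[o]
            def poly(x,y):
                P=[]
                for r,z in [(.010,0),(.014,.005),(.014,b/1000),(.009,h/1000)]:
                    for a in np.linspace(0,2*np.pi,24,endpoint=False):
                        P.append(proj("wrist",[x+r*np.cos(a),y+r*np.sin(a),base+z],C))
                return cv2.convexHull(np.array(P,np.float32))
            p0=onz("wrist",(xs.mean(),ys.mean()),base+h/2000,C)[:2]
            from scipy.optimize import minimize
            S=4; y0,x0=ys.min()-15,xs.min()-15
            big=cv2.resize(m[max(y0,0):ys.max()+15,max(x0,0):xs.max()+15],None,fx=S,fy=S,interpolation=cv2.INTER_LINEAR)
            y0=max(y0,0);x0=max(x0,0)
            def cost(p):
                q=np.zeros_like(big); cv2.fillPoly(q,[np.round((poly(*p)[:,0]-[x0,y0]+.5)*S).astype(np.int32)],1)
                return 1-(q&big).sum()/max(1,(q|big).sum())
            r=minimize(cost,p0,method="Nelder-Mead",options=dict(initial_simplex=[p0,p0+[.004,0],p0+[0,.004]],xatol=1e-4,fatol=1e-4))
            print(o,round(d["confidence"],2),"px",round(xs.mean()),round(ys.mean()),"n",m.sum(),"p0",p0,"fit",r.x,"IoU",round(1-r.fun,3))
            out.setdefault(o,r.x)
            cv2.polylines(g,[np.round(poly(*r.x)).astype(np.int32)],True,(0,255,0),1)
    cv2.imwrite(f"pics/{pic}.png",g[:,:,::-1])
    return out
if __name__=="__main__":
    lenses(sys.argv[1],sys.argv[2:] or None); rel([0.45,0.21,0.24],0)
E
python3 look.py wrist2
```

```text
clock: 5.0
tcp_pos: [0.456, 0.2062, 0.2431]
tool_rot: [-0.7, 0.714, -0.002, 0.008]
contact_force: [0.3, -0.8, -0.9]
opening: 0.0499
lens_red 0.9 px 284 111 n 690 p0 [0.4238 0.2897] fit [0.4244 0.2899] IoU 0.941
lens_yellow 0.96 px 388 182 n 746 p0 [0.5254 0.219 ] fit [0.5253 0.219 ] IoU 0.911
lens_blue 0.87 px 294 181 n 800 p0 [0.4319 0.222 ] fit [0.4318 0.2224] IoU 0.919
lens_white 0.98 px 399 125 n 995 p0 [0.5323 0.2758] fit [0.5313 0.2762] IoU 0.941
t 5.25 tcp [0.4559 0.2033 0.2428] yaw -0.83 tool y world [ 0.0073 -0.0227 -0.9997] open 0.0495
shift now cm [-0.6   0.26  0.67]
turn deg (tool) [ 1.3  -0.83  0.43] shift after turn cm [-0.59  0.28  0.67]
```

View pics/wrist2.png

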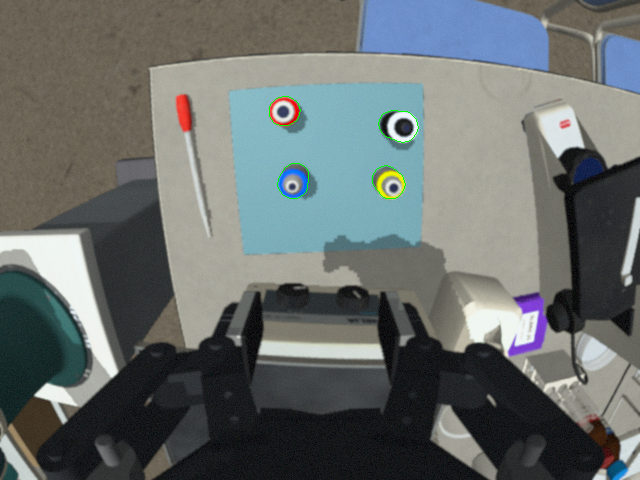

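The green outlines sit well on red (285,111), blue (293,182), white (402,126) and yellow (390,183). I'll take red first.

```bash
python3 -m pendant '[{"gripper":5,"xyz":[0,0,0],"dr":[1.3,-0.8,0.4]},{"gripper":5,"xyz":[-0.8,0,2.2],"dr":[0,0,0]},{"gripper":5,"xyz":[-0.8,0,2.2],"dr":[0,0,0]},{"gripper":5,"xyz":[-0.8,0,2.2],"dr":[0,0,0]},{"gripper":5,"xyz":[-0.8,0,2.0],"dr":[0,0,0]},{"gripper":5,"xyz":[0,4,0],"dr":[0,0,0]},{"gripper":5,"xyz":[0,4,0],"dr":[0,0,0]},{"gripper":5,"xyz":[0,4,0],"dr":[0,0,0]},{"gripper":5,"xyz":[0,2,0],"dr":[0,0,0]},{"gripper":5,"xyz":[0,0,0],"dr":[0,0,0]}]'
python3 - <<'E'
from h import *
rel([0.424,0.2895,0.012],0)
E
python3 look.py wrist3 lens_red lens_blue
```

```text
clock: 6.25
tcp_pos: [0.4319, 0.2751, 0.1028]
tool_rot: [0.707, -0.707, 0.005, -0.012]
contact_force: [-0.4, -0.3, -0.5]
opening: 0.05
t 6.25 tcp [0.4319 0.2751 0.1028] yaw -1.4 tool y world [ 0.01    0.     -0.9999] open 0.05
shift now cm [-0.91  9.07  1.42]
turn deg (tool) [-0.01 -1.4   0.58] shift after turn cm [-0.79  9.08  1.44]
lens_red 0.57 px 307 226 n 1929 p0 [0.4242 0.2887] fit [0.4242 0.2894] IoU 0.945
lens_blue 0.7 px 321 323 n 2222 p0 [0.4319 0.2227] fit [0.4322 0.2224] IoU 0.9
t 6.4 tcp [0.4347 0.2775 0.1071] yaw -1.37 tool y world [ 0.0166  0.0041 -0.9999] open 0.0503
shift now cm [  1.91 -13.29  -6.65]
turn deg (tool) [-0.25 -1.37  0.95] shift after turn cm [  1.53 -13.29  -6.75]
```

View pics/wrist3.png

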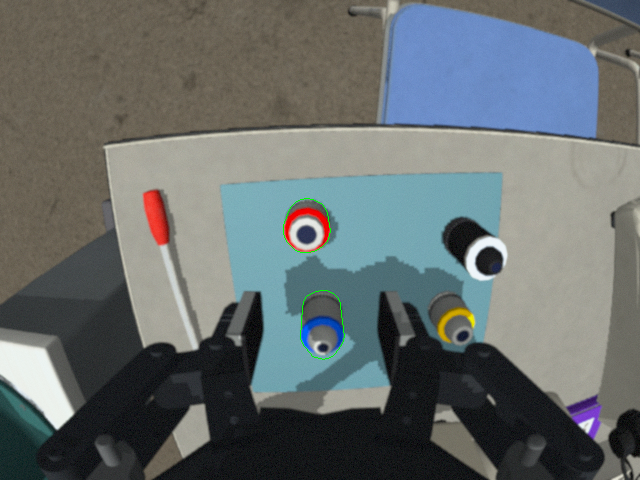

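Red is at (307,226), outlined well, and the fingers are not yet over it. I'll centre, then go down.

```bash
python3 -m pendant '[{"gripper":5,"xyz":[-0.5,1,0.6],"dr":[-0.25,-1.4,0.9]},{"gripper":5,"xyz":[-0.5,1,0.6],"dr":[0,0,0]},{"gripper":5,"xyz":[0,1.5,0],"dr":[0,0,0]},{"gripper":5,"xyz":[0,0,0],"dr":[0,0,0]},{"gripper":5,"xyz":[0,0,0],"dr":[0,0,0]}]'
python3 - <<'E'
from h import *
rel([0.4242,0.2893,0.012],0)
E
```

```text
clock: 6.9
tcp_pos: [0.4288, 0.294, 0.0764]
tool_rot: [0.709, -0.705, -0.004, -0.003]
contact_force: [-0.1, 0.0, 1.7]
opening: 0.0502
t 6.9 tcp [0.4288 0.294  0.0764] yaw 0.12 tool y world [ 0.0098  0.0064 -0.9999] open 0.0502
shift now cm [-0.53  6.43 -0.51]
turn deg (tool) [-0.37  0.12  0.56] shift after turn cm [-0.46  6.44 -0.47]
```

```bash
python3 -m pendant '[{"gripper":5,"xyz":[-0.4,1,-0.4],"dr":[-0.35,0,0.55]},{"gripper":5,"xyz":[0,2,0],"dr":[0,0,0]},{"gripper":5,"xyz":[0,1.2,0],"dr":[0,0,0]},{"gripper":5,"xyz":[0,0,0],"dr":[0,0,0]}]'
python3 - <<'E'
from h import *
rel([0.4242,0.2893,0.012],0)
E
```

```text
clock: 7.3
tcp_pos: [0.4255, 0.291, 0.0342]
tool_rot: [0.708, -0.707, -0.002, 0.0]
contact_force: [-0.7, -0.8, 0.1]
opening: 0.0498
t 7.3 tcp [0.4255 0.291  0.0342] yaw 0.19 tool y world [ 0.0022  0.0014 -1.    ] open 0.0498
shift now cm [-0.14  2.22 -0.17]
turn deg (tool) [-0.08  0.19  0.12] shift after turn cm [-0.13  2.22 -0.17]
```

```bash
python3 -m pendant '[{"gripper":5,"xyz":[-0.1,1.2,-0.15],"dr":[0,0,0]},{"gripper":5,"xyz":[0,0.9,0],"dr":[0,0,0]},{"gripper":5,"xyz":[0,0,0],"dr":[0,0,0]}]'
python3 - <<'E'
from h import *
rel([0.4242,0.2893,0.012],0)
C=cam("wrist"); f=bot.grab_frame("wrist"); cv2.imwrite("pics/wrist4.png",f[:,:,::-1])
E
```

```text
clock: 7.6
tcp_pos: [0.4248, 0.2895, 0.0122]
tool_rot: [0.708, -0.707, -0.002, 0.0]
contact_force: [-0.3, -1.2, -0.3]
opening: 0.0498
t 7.6 tcp [0.4248 0.2895 0.0122] yaw 0.18 tool y world [ 0.0026  0.0017 -1.    ] open 0.0498
shift now cm [-0.06  0.02 -0.02]
turn deg (tool) [-0.1   0.18  0.15] shift after turn cm [-0.06  0.02 -0.02]
```

View pics/wrist4.png

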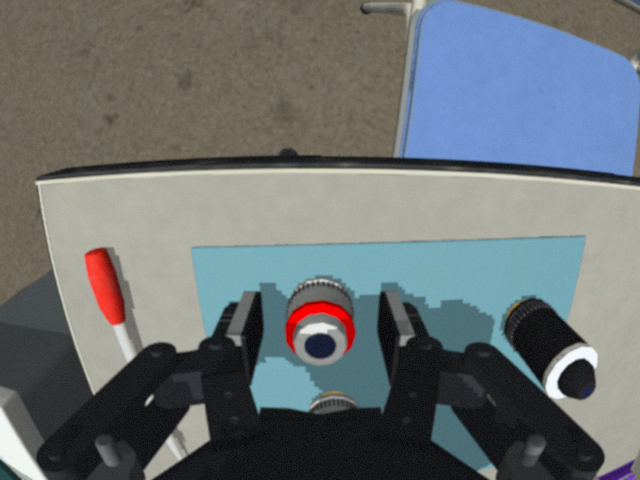

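The red lens is at (320,325), centred between the pads at (250,330) and (390,330). I'll close on it.

```bash
python3 -m pendant '[{"gripper":3.4,"xyz":[0,0,0],"dr":[0,0,0]},{"gripper":2.6,"xyz":[0,0,0],"dr":[0,0,0]},{"gripper":2.0,"xyz":[0,0,0],"dr":[0,0,0]},{"gripper":2.0,"xyz":[0,0,0],"dr":[0,0,0]},{"gripper":2.0,"xyz":[0,0,0],"dr":[0,0,0]}]' 40
python3 - <<'E'
from h import *
rel([0.4242,0.2893,0.012],0)
E
python3 -m pendant '[{"gripper":2.0,"xyz":[0,-0.5,0],"dr":[0,0,0]},{"gripper":2.0,"xyz":[0,-1,0],"dr":[0,0,0]},{"gripper":2.0,"xyz":[0,-2,0],"dr":[0,0,0]}]'
python3 - <<'E'
from h import *
rel([0.4242,0.2893,0.012],0)
C=cam("wrist"); f=bot.grab_frame("wrist"); cv2.imwrite("pics/wrist5.png",f[:,:,::-1])
E
```

```text
clock: 8.15
tcp_pos: [0.426, 0.2902, 0.0138]
tool_rot: [0.708, -0.706, -0.003, -0.001]
contact_force: [-0.9, -0.8, -1.5]
opening: 0.0267
t 8.15 tcp [0.426  0.2902 0.0138] yaw 0.18 tool y world [ 0.0047  0.003  -1.    ] open 0.0267
shift now cm [-0.18  0.18 -0.09]
turn deg (tool) [-0.17  0.18  0.27] shift after turn cm [-0.18  0.18 -0.09]
clock: 8.45
tcp_pos: [0.4232, 0.2885, 0.0477]
tool_rot: [-0.707, 0.707, 0.001, -0.001]
contact_force: [-0.3, 0.5, -1.0]
opening: 0.0266
t 8.45 tcp [0.4232 0.2885 0.0477] yaw 0.18 tool y world [-1.1e-03 -5.0e-04 -1.0e+00] open 0.0266
shift now cm [0.11 3.57 0.08]
turn deg (tool) [ 0.03  0.18 -0.06] shift after turn cm [0.1  3.57 0.08]
```

View pics/wrist5.png

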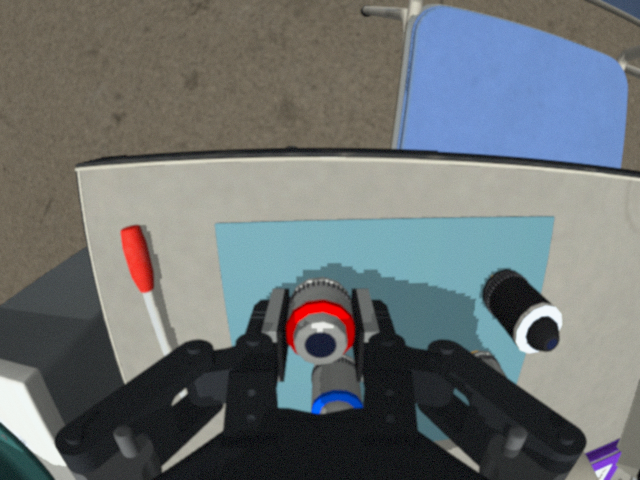

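```bash
python3 -m pendant '[{"gripper":2.0,"xyz":[0,-4,0],"dr":[0,0,0]},{"gripper":2.0,"xyz":[0,-4.5,0],"dr":[0,0,0]},{"gripper":2.0,"xyz":[0,-2,0],"dr":[0,8.2,0]},{"gripper":2.0,"xyz":[0,-2,0],"dr":[0,8.2,0]},{"gripper":2.0,"xyz":[0,-2,0],"dr":[0,8.2,0]},{"gripper":2.0,"xyz":[0,-2,0],"dr":[0,8.2,0]},{"gripper":2.0,"xyz":[0,-1,0],"dr":[0,8.2,0]},{"gripper":2.0,"xyz":[0,-1,0],"dr":[0,8.2,0]},{"gripper":2.0,"xyz":[0,0,0],"dr":[0,8.2,0]},{"gripper":2.0,"xyz":[0,0,0],"dr":[0,8.2,0]},{"gripper":2.0,"xyz":[0,0,0],"dr":[0,8.2,0]},{"gripper":2.0,"xyz":[0,0,0],"dr":[0,8.2,0]}]'
python3 -m pendant '[{"gripper":2.0,"xyz":[0,0,0],"dr":[0,8.2,0]},{"gripper":2.0,"xyz":[0,0,0],"dr":[0,7,0]},{"gripper":2.0,"xyz":[0,0,0],"dr":[0,0,0]}]'
python3 - <<'E'
from h import *
rel([0.3964,-0.2149,0.24],-97.5)
E
```

```text
clock: 9.7
tcp_pos: [0.4271, 0.2909, 0.2543]
tool_rot: [0.529, -0.513, 0.476, -0.48]
contact_force: [-0.5, -0.4, -2.1]
opening: 0.0266
clock: 10.0
tcp_pos: [0.4271, 0.291, 0.2557]
tool_rot: [-0.459, 0.44, -0.544, 0.547]
contact_force: [0.7, -0.7, 0.0]
opening: 0.0263
t 10.0 tcp [0.4271 0.291  0.2557] yaw -101.02 tool y world [ 0.0226  0.0139 -0.9996] open 0.0263
shift now cm [50.27  0.8   6.64]
turn deg (tool) [-1.15 -3.53 -1.  ] shift after turn cm [50.56  1.57  3.56]
```

```bash
python3 -m pendant '[{"gripper":2.0,"xyz":[2,0,0],"dr":[-1.1,-3.5,-1]},{"gripper":2.0,"xyz":[4.4,0,0.3],"dr":[0,0,0]},{"gripper":2.0,"xyz":[4.4,0,0.3],"dr":[0,0,0]},{"gripper":2.0,"xyz":[4.4,0,0.3],"dr":[0,0,0]},{"gripper":2.0,"xyz":[4.4,0,0.3],"dr":[0,0,0]},{"gripper":2.0,"xyz":[4.4,0,0.3],"dr":[0,0,0]},{"gripper":2.0,"xyz":[4.4,0,0.3],"dr":[0,0,0]},{"gripper":2.0,"xyz":[4.4,0,0.3],"dr":[0,0,0]},{"gripper":2.0,"xyz":[4.4,0,0.3],"dr":[0,0,0]},{"gripper":2.0,"xyz":[4.4,0,0.3],"dr":[0,0,0]},{"gripper":2.0,"xyz":[4.4,0,0.3],"dr":[0,0,0]},{"gripper":2.0,"xyz":[3,0,0.3],"dr":[0,0,0]}]'
python3 - <<'E'
from h import *
rel([0.3964,-0.2149,0.08],-97.5)
E
```

```text
clock: 11.2
tcp_pos: [0.4065, -0.2132, 0.2598]
tool_rot: [-0.484, 0.476, -0.515, 0.523]
contact_force: [0.1, 0.6, -2.0]
opening: 0.0266
t 11.2 tcp [ 0.4065 -0.2132  0.2598] yaw -94.42 tool y world [ 0.016  -0.001  -0.9999] open 0.0266
shift now cm [ 0.25 17.96 -1.28]
turn deg (tool) [-0.92  3.08 -0.04] shift after turn cm [ 0.3  17.98 -0.98]
```

```bash
python3 -m pendant '[{"gripper":2.0,"xyz":[0.2,0,-0.5],"dr":[-0.9,3,0]},{"gripper":2.0,"xyz":[0,4,-0.5],"dr":[0,0,0]},{"gripper":2.0,"xyz":[0,4,0],"dr":[0,0,0]},{"gripper":2.0,"xyz":[0,4,0],"dr":[0,0,0]},{"gripper":2.0,"xyz":[0,4,0],"dr":[0,0,0]},{"gripper":2.0,"xyz":[0,1.5,0],"dr":[0,0,0]},{"gripper":2.0,"xyz":[0,0,0],"dr":[0,0,0]},{"gripper":2.0,"xyz":[0,0,0],"dr":[0,0,0]}]'
python3 - <<'E'
from h import *
C=cam("wrist"); f=bot.grab_frame("wrist"); cv2.imwrite("pics/wrist6.png",f[:,:,::-1])
for o in ["cup_1","red_stop"]:
    for d in bot.silhouettes(o,"wrist")[:6]:
        if d["confidence"]<.2: continue
        m=d["mask"]; ys,xs=np.nonzero(m)
        print(o,round(d["confidence"],2),np.round(d["at"],1),m.sum(),xs.min(),xs.max(),ys.min(),ys.max(), onz("wrist",(xs.mean(),ys.mean()),.036,C)[:2])
rel([0.3964,-0.2149,0.04],-97.5)
E
```

```text
clock: 12.0
tcp_pos: [0.399, -0.2234, 0.0846]
tool_rot: [-0.471, 0.469, -0.524, 0.533]
contact_force: [0.5, -0.1, -1.1]
opening: 0.0267
cup_1 0.94 [306.4 176.3] 5625 265 349 136 219 [ 0.44792775 -0.22168915]
cup_1 0.92 [304.3 260.8] 3307 267 346 233 294 [ 0.40176979 -0.21468288]
cup_1 0.71 [309.3  77.8] 5693 266 351 37 121 [ 0.49864287 -0.22857924]
cup_1 0.57 [309.7   9.1] 1400 272 349 0 23 [ 0.53612226 -0.23361077]
cup_1 0.25 [317.2 324.4] 4867 287 354 277 365 [ 0.36246756 -0.21849626]
t 12.15 tcp [ 0.4002 -0.2241  0.086 ] yaw -96.73 tool y world [ 0.0132 -0.0095 -0.9999] open 0.0265
shift now cm [-0.9   4.58 -0.55]
turn deg (tool) [-0.82  0.77  0.44] shift after turn cm [-0.86  4.6  -0.5 ]
```

View pics/wrist6.png

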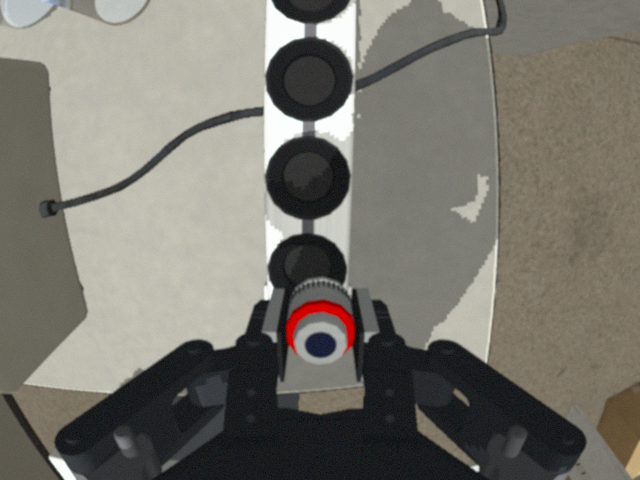

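The held red lens is at (320,330), and its cup shows partly behind it at (306,265), so it still has to go about 9 mm left and 5 mm back. I'll do that, then lower it.

```bash
python3 -m pendant '[{"gripper":2.0,"xyz":[-0.4,0,-0.25],"dr":[-0.8,0.8,0.4]},{"gripper":2.0,"xyz":[-0.45,1,-0.2],"dr":[0,0,0]},{"gripper":2.0,"xyz":[0,0.5,0],"dr":[0,0,0]},{"gripper":2.0,"xyz":[0,0,0],"dr":[0,0,0]}]'
python3 - <<'E'
from h import *
rel([0.3964,-0.2149,0.041],-97.5)
E
```

```text
clock: 12.55
tcp_pos: [0.3996, -0.216, 0.0737]
tool_rot: [-0.467, 0.465, -0.529, 0.534]
contact_force: [0.1, 0.8, -1.8]
opening: 0.0264
t 12.55 tcp [ 0.3996 -0.216   0.0737] yaw -97.53 tool y world [ 0.0062 -0.0043 -1.    ] open 0.0264
shift now cm [-0.08  3.27 -0.35]
turn deg (tool) [-0.38 -0.03  0.2 ] shift after turn cm [-0.06  3.27 -0.33]
```

```bash
python3 -m pendant '[{"gripper":2.0,"xyz":[-0.05,0.8,-0.35],"dr":[-0.35,0,0.2]},{"gripper":2.0,"xyz":[0,1.0,0],"dr":[0,0,0]},{"gripper":2.0,"xyz":[0,0.8,0],"dr":[0,0,0]},{"gripper":2.0,"xyz":[0,0,0],"dr":[0,0,0]}]'
python3 - <<'E'
from h import *
rel([0.3964,-0.2149,0.040],-97.5)
C=cam("wrist"); f=bot.grab_frame("wrist"); cv2.imwrite("pics/wrist7.png",f[:,:,::-1])
E
```

```text
clock: 12.95
tcp_pos: [0.3954, -0.2146, 0.0449]
tool_rot: [0.466, -0.466, 0.532, -0.531]
contact_force: [0.0, 1.2, -1.6]
opening: 0.0267
t 12.95 tcp [ 0.3954 -0.2146  0.0449] yaw -97.51 tool y world [-9.e-04  8.e-04 -1.e+00] open 0.0267
shift now cm [0.01 0.49 0.1 ]
turn deg (tool) [ 0.05 -0.01 -0.04] shift after turn cm [0.01 0.49 0.1 ]
```

View pics/wrist7.png

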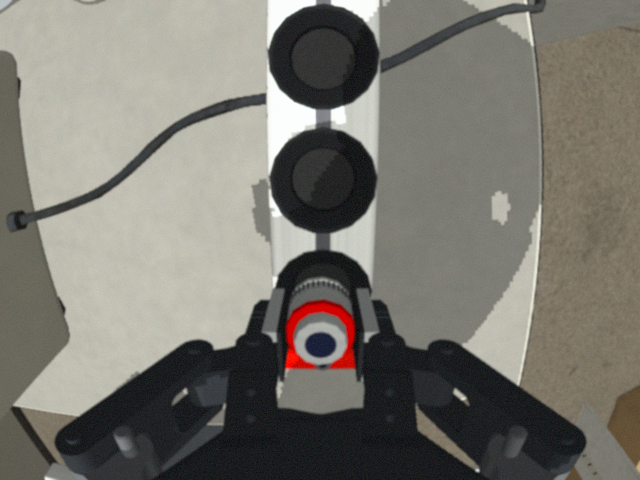

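The lens at (320,330) is centred left to right in its cup (rim about 275 to 370, top edge at row 252). I'll lower the last 5 mm in small steps.

```bash
python3 -m pendant '[{"gripper":2.0,"xyz":[0,0.25,0.1],"dr":[0,0,0]},{"gripper":2.0,"xyz":[0,0.15,0],"dr":[0,0,0]},{"gripper":2.0,"xyz":[0,0.1,0],"dr":[0,0,0]},{"gripper":2.0,"xyz":[0,0,0],"dr":[0,0,0]}]'
python3 - <<'E'
from h import *
rel([0.3964,-0.2149,0.040],-97.5); print(bot.sense()["contact_force"])
E
```

```text
clock: 13.4
tcp_pos: [0.3974, -0.2154, 0.0403]
tool_rot: [-0.466, 0.466, -0.532, 0.532]
contact_force: [-0.5, 0.4, -1.8]
opening: 0.0265
t 13.4 tcp [ 0.3974 -0.2154  0.0403] yaw -97.52 tool y world [ 4.e-04  0.e+00 -1.e+00] open 0.0265
shift now cm [-0.04  0.03 -0.1 ]
turn deg (tool) [-0.02 -0.02 -0.  ] shift after turn cm [-0.04  0.03 -0.1 ]
[-0.49032135  0.36131275 -1.81952146]
```

```bash
python3 -m pendant '[{"gripper":2.0,"xyz":[0,0.1,-0.05],"dr":[0,0,0]},{"gripper":2.0,"xyz":[0,0.05,0],"dr":[0,0,0]}]'
python3 -m pendant '[{"gripper":2.0,"xyz":[0,0.1,0],"dr":[0,0,0]}]'
```

```text
clock: 13.6
tcp_pos: [0.3972, -0.2156, 0.0392]
tool_rot: [-0.466, 0.466, -0.531, 0.532]
contact_force: [-0.4, 0.4, 1.2]
opening: 0.0265
clock: 13.7
tcp_pos: [0.3973, -0.2156, 0.039]
tool_rot: [-0.466, 0.466, -0.531, 0.532]
contact_force: [-4.5, 4.0, 13.6]
opening: 0.0266
```

Contact came at TCP z = 0.039, which is lens origin 0.028 as expected for the cup floor. I'll release and back off.

```bash
python3 -m pendant '[{"gripper":3.2,"xyz":[0,-0.05,0],"dr":[0,0,0]},{"gripper":4.2,"xyz":[0,0,0],"dr":[0,0,0]},{"gripper":4.8,"xyz":[0,0,0],"dr":[0,0,0]},{"gripper":4.8,"xyz":[0,-1,0],"dr":[0,0,0]},{"gripper":4.8,"xyz":[0,-3,0],"dr":[0,0,0]},{"gripper":4.8,"xyz":[0,-4,0],"dr":[0,0,0]},{"gripper":4.8,"xyz":[0,-4,0],"dr":[0,0,0]}]'
python3 - <<'E'
from h import *
rel([0.3964,-0.2149,0.24],0)
C=cam("wrist"); f=bot.grab_frame("wrist"); cv2.imwrite("pics/wrist8.png",f[:,:,::-1])
E
```

```text
clock: 14.4
tcp_pos: [0.3929, -0.213, 0.1587]
tool_rot: [0.465, -0.467, 0.536, -0.528]
contact_force: [0.8, -1.4, 1.6]
opening: 0.0484
t 14.4 tcp [ 0.3929 -0.213   0.1587] yaw -97.53 tool y world [-0.0101  0.0065 -0.9999] open 0.0484
shift now cm [ 0.1  -8.13  0.29]
turn deg (tool) [  0.21 -97.52  -0.75] shift after turn cm [ 0.35 -8.13 -0.19]
```

View pics/wrist8.png

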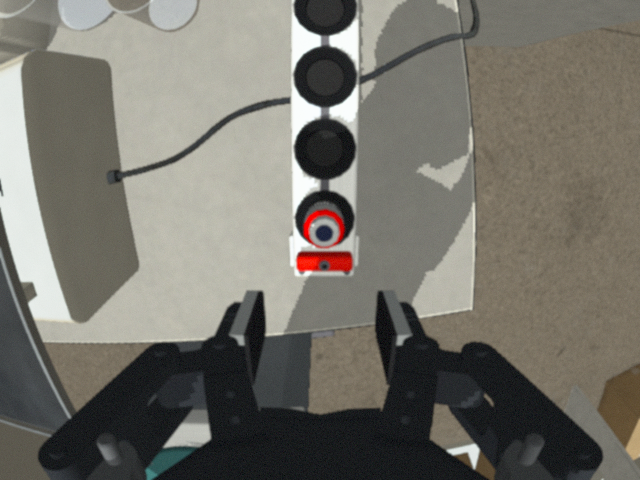

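Red stands upright in the first cup, at (325,229) next to the stop at (325,262). Now yellow.

```bash
python3 -m pendant '[{"gripper":5,"xyz":[0,-2,0],"dr":[0.2,-8.3,-0.7]},{"gripper":5,"xyz":[0,-2,0],"dr":[0,-8.3,0]},{"gripper":5,"xyz":[0,-2,0],"dr":[0,-8.3,0]},{"gripper":5,"xyz":[0,-1.5,0],"dr":[0,-8.3,0]},{"gripper":5,"xyz":[0,0,0],"dr":[0,-8.3,0]},{"gripper":5,"xyz":[0,0,0],"dr":[0,-8.3,0]},{"gripper":5,"xyz":[0,0,0],"dr":[0,-8.3,0]},{"gripper":5,"xyz":[0,0,0],"dr":[0,-8.3,0]},{"gripper":5,"xyz":[0,0,0],"dr":[0,-8.3,0]},{"gripper":5,"xyz":[0,0,0],"dr":[0,-8.3,0]},{"gripper":5,"xyz":[0,0,0],"dr":[0,-8.3,0]},{"gripper":5,"xyz":[0,0,0],"dr":[0,-5,0]}]'
python3 - <<'E'
from h import *
rel([0.5253,0.219,0.24],0)
E
```

```text
clock: 15.65
tcp_pos: [0.3996, -0.2164, 0.2578]
tool_rot: [-0.698, 0.715, 0.021, -0.006]
contact_force: [-1.1, 0.3, -1.4]
opening: 0.05
t 15.65 tcp [ 0.3996 -0.2164  0.2578] yaw 2.22 tool y world [ 0.0212 -0.0237 -0.9995] open 0.05
shift now cm [14.21  1.01 43.06]
turn deg (tool) [1.38 2.21 1.19] shift after turn cm [12.57  1.78 43.54]
```

```bash
python3 -m pendant '[{"gripper":5,"xyz":[0,0,2],"dr":[1.3,2.2,1.1]},{"gripper":5,"xyz":[0.8,0,4],"dr":[0,0,0]},{"gripper":5,"xyz":[0.8,0,4],"dr":[0,0,0]},{"gripper":5,"xyz":[0.8,0,4],"dr":[0,0,0]},{"gripper":5,"xyz":[1.2,0,4],"dr":[0,0,0]},{"gripper":5,"xyz":[1.5,0,4],"dr":[0,0,0]},{"gripper":5,"xyz":[1.5,0,4],"dr":[0,0,0]},{"gripper":5,"xyz":[1.5,0,4],"dr":[0,0,0]},{"gripper":5,"xyz":[1.5,0,4],"dr":[0,0,0]},{"gripper":5,"xyz":[1.5,0,4],"dr":[0,0,0]},{"gripper":5,"xyz":[1.0,0,3.5],"dr":[0,0,0]},{"gripper":5,"xyz":[0.5,0,2],"dr":[0,0,0]}]'
python3 - <<'E'
from h import *
rel([0.5253,0.219,0.10],0)
E
```

```text
clock: 16.85
tcp_pos: [0.5304, 0.2326, 0.2643]
tool_rot: [-0.706, 0.708, 0.003, 0.007]
contact_force: [1.0, 0.4, -0.6]
opening: 0.0498
t 16.85 tcp [0.5304 0.2326 0.2643] yaw -0.37 tool y world [ 0.0144 -0.003  -0.9999] open 0.0498
shift now cm [-0.74 16.42 -1.32]
turn deg (tool) [ 0.17 -0.37  0.82] shift after turn cm [-0.51 16.43 -1.36]
```

```bash
python3 -m pendant '[{"gripper":5,"xyz":[-0.5,2,-1.3],"dr":[0.2,-0.4,0.8]},{"gripper":5,"xyz":[0,4,0],"dr":[0,0,0]},{"gripper":5,"xyz":[0,4,0],"dr":[0,0,0]},{"gripper":5,"xyz":[0,4,0],"dr":[0,0,0]},{"gripper":5,"xyz":[0,2,0],"dr":[0,0,0]},{"gripper":5,"xyz":[0,0,0],"dr":[0,0,0]},{"gripper":5,"xyz":[0,0,0],"dr":[0,0,0]}]'
python3 look.py wrist9 lens_yellow lens_white
python3 - <<'E'
from h import *
rel([0.5253,0.219,0.014],0)
E
```

```text
clock: 17.55
tcp_pos: [0.5298, 0.2261, 0.1051]
tool_rot: [0.709, -0.705, -0.006, -0.0]
contact_force: [0.8, 0.7, 0.6]
opening: 0.0499
lens_yellow 0.98 px 313 258 n 1975 p0 [0.5257 0.2186] fit [0.5256 0.2187] IoU 0.938
lens_white 0.75 px 324 175 n 2368 p0 [0.5317 0.2739] fit [0.5314 0.2757] IoU 0.968
t 17.7 tcp [0.5309 0.2265 0.1065] yaw 0.44 tool y world [ 0.0121  0.0063 -0.9999] open 0.0502
shift now cm [ -7.94 -13.45  -1.51]
turn deg (tool) [-0.36  0.44  0.7 ] shift after turn cm [ -8.09 -13.35  -1.65]
t 17.7 tcp [0.5309 0.2265 0.1065] yaw 0.44 tool y world [ 0.0121  0.0063 -0.9999] open 0.0502
shift now cm [-0.68  9.24 -0.81]
turn deg (tool) [-0.36  0.44  0.7 ] shift after turn cm [-0.56  9.25 -0.75]
```

View pics/wrist9.png

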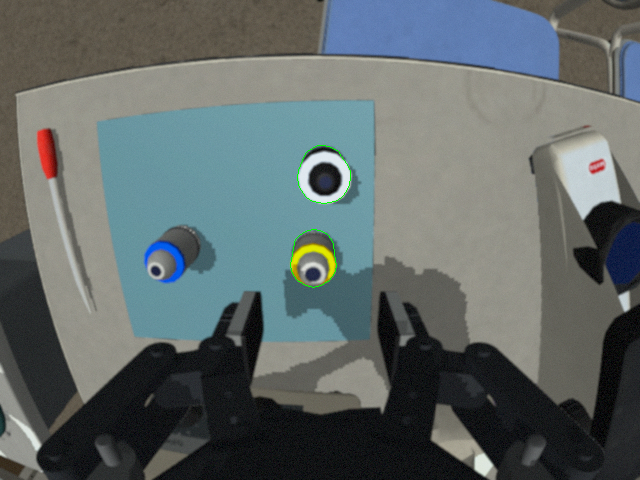

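Yellow at (313,260) and white at (324,175) are both outlined well.

```bash
python3 -m pendant '[{"gripper":5,"xyz":[-0.3,0,-0.4],"dr":[-0.35,0.4,0.7]},{"gripper":5,"xyz":[-0.25,2,-0.4],"dr":[0,0,0]},{"gripper":5,"xyz":[0,2,0],"dr":[0,0,0]},{"gripper":5,"xyz":[0,1.5,0],"dr":[0,0,0]},{"gripper":5,"xyz":[0,0,0],"dr":[0,0,0]}]'
python3 - <<'E'
from h import *
rel([0.5256,0.2188,0.015],0)
E
```

```text
clock: 18.2
tcp_pos: [0.5317, 0.2199, 0.0588]
tool_rot: [0.709, -0.706, -0.004, -0.005]
contact_force: [-1.0, -0.8, -1.1]
opening: 0.0503
t 18.2 tcp [0.5317 0.2199 0.0588] yaw -0.04 tool y world [ 0.0127  0.0042 -0.9999] open 0.0503
shift now cm [-0.66  4.37 -0.13]
turn deg (tool) [-0.24 -0.04  0.73] shift after turn cm [-0.61  4.38 -0.11]
```

```bash
python3 -m pendant '[{"gripper":5,"xyz":[-0.6,0,-0.1],"dr":[-0.25,0,0.7]},{"gripper":5,"xyz":[0,1.2,0],"dr":[0,0,0]},{"gripper":5,"xyz":[0,1.2,0],"dr":[0,0,0]},{"gripper":5,"xyz":[0,0,0],"dr":[0,0,0]}]'
python3 - <<'E'
from h import *
rel([0.5256,0.2188,0.015],0)
E
```

```text
clock: 18.6
tcp_pos: [0.5273, 0.2195, 0.0358]
tool_rot: [0.707, -0.707, -0.001, -0.002]
contact_force: [-1.2, -0.5, 0.4]
opening: 0.0496
t 18.6 tcp [0.5273 0.2195 0.0358] yaw -0.05 tool y world [ 3.5e-03  9.0e-04 -1.0e+00] open 0.0496
shift now cm [-0.17  2.08 -0.08]
turn deg (tool) [-0.05 -0.05  0.2 ] shift after turn cm [-0.17  2.08 -0.07]
```

```bash
python3 -m pendant '[{"gripper":5,"xyz":[-0.15,1.1,-0.07],"dr":[0,0,0.2]},{"gripper":5,"xyz":[0,0.9,0],"dr":[0,0,0]},{"gripper":5,"xyz":[0,0,0],"dr":[0,0,0]}]'
python3 - <<'E'
from h import *
rel([0.5256,0.2188,0.015],0)
C=cam("wrist"); f=bot.grab_frame("wrist"); cv2.imwrite("pics/wrist10.png",f[:,:,::-1])
E
```

```text
clock: 18.9
tcp_pos: [0.5256, 0.2188, 0.0139]
tool_rot: [0.707, -0.707, 0.0, -0.0]
contact_force: [-0.3, -0.7, 0.6]
opening: 0.0498
t 18.9 tcp [0.5256 0.2188 0.0139] yaw -0.04 tool y world [-7.e-04  7.e-04 -1.e+00] open 0.0498
shift now cm [-0.   -0.11 -0.  ]
turn deg (tool) [-0.04 -0.04 -0.04] shift after turn cm [-0.   -0.11 -0.  ]
```

View pics/wrist10.png

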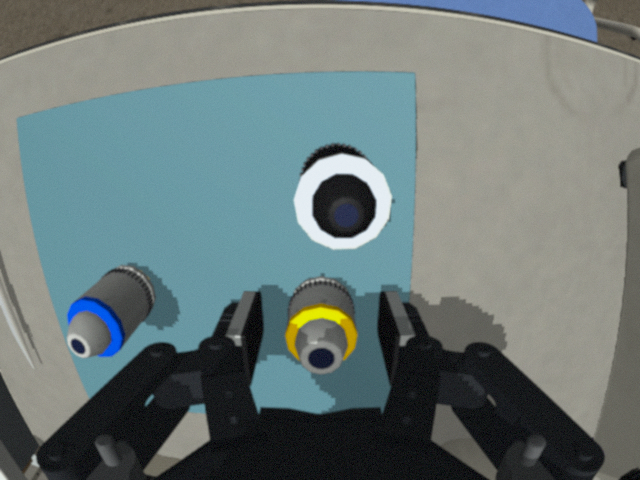

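Yellow is centred at (320,330) between the pads, and white at (343,200) is clear.

```bash
python3 -m pendant '[{"gripper":3.4,"xyz":[0,-0.15,0],"dr":[0,0,0]},{"gripper":2.6,"xyz":[0,0,0],"dr":[0,0,0]},{"gripper":2.0,"xyz":[0,0,0],"dr":[0,0,0]},{"gripper":2.0,"xyz":[0,0,0],"dr":[0,0,0]},{"gripper":2.0,"xyz":[0,0,0],"dr":[0,0,0]}]' 40
python3 -m pendant '[{"gripper":2.0,"xyz":[0,-0.5,0],"dr":[0,0,0]},{"gripper":2.0,"xyz":[0,-1,0],"dr":[0,0,0]},{"gripper":2.0,"xyz":[0,-2.5,0],"dr":[0,0,0]}]'
python3 - <<'E'
from h import *
rel([0.5256,0.2188,0.015],0)
C=cam("wrist"); f=bot.grab_frame("wrist"); cv2.imwrite("pics/wrist11.png",f[:,:,::-1])
E
```

```text
clock: 19.45
tcp_pos: [0.5266, 0.2192, 0.0168]
tool_rot: [0.708, -0.707, -0.0, -0.001]
contact_force: [0.1, 0.1, -1.1]
opening: 0.0266
clock: 19.75
tcp_pos: [0.523, 0.2178, 0.0548]
tool_rot: [-0.707, 0.708, -0.003, -0.002]
contact_force: [-0.5, -0.6, -1.2]
opening: 0.0266
t 19.75 tcp [0.523  0.2178 0.0548] yaw -0.04 tool y world [-0.0067 -0.0015 -1.    ] open 0.0266
shift now cm [0.28 3.98 0.1 ]
turn deg (tool) [ 0.08 -0.04 -0.38] shift after turn cm [0.26 3.98 0.1 ]
```

View pics/wrist11.png

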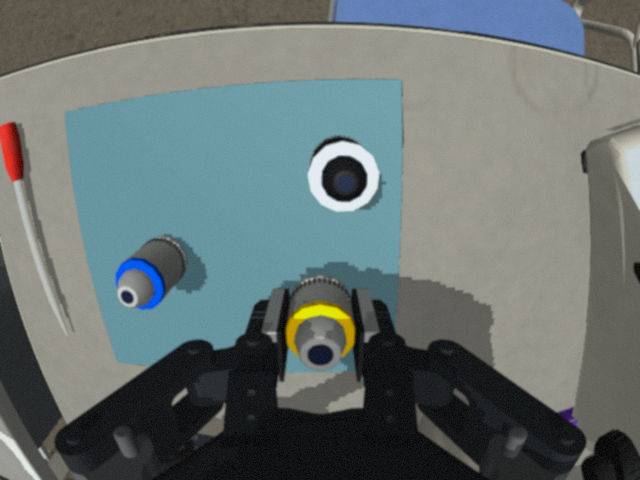

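Yellow is held at (320,330). I'll lift, turn and carry it across.

```bash
python3 -m pendant '[{"gripper":2.0,"xyz":[0,-4,0],"dr":[0,0,0]},{"gripper":2.0,"xyz":[0,-4.5,0],"dr":[0,0,0]},{"gripper":2.0,"xyz":[0,-2,0],"dr":[0,8.2,0]},{"gripper":2.0,"xyz":[0,-2,0],"dr":[0,8.2,0]},{"gripper":2.0,"xyz":[0,-2,0],"dr":[0,8.2,0]},{"gripper":2.0,"xyz":[0,-1.5,0],"dr":[0,8.2,0]},{"gripper":2.0,"xyz":[0,-0.5,0],"dr":[0,8.2,0]},{"gripper":2.0,"xyz":[0,0,0],"dr":[0,8.2,0]},{"gripper":2.0,"xyz":[0,0,0],"dr":[0,8.2,0]},{"gripper":2.0,"xyz":[0,0,0],"dr":[0,8.2,0]},{"gripper":2.0,"xyz":[0,0,0],"dr":[0,8.2,0]},{"gripper":2.0,"xyz":[0,0,0],"dr":[0,8.2,0]}]'
python3 -m pendant '[{"gripper":2.0,"xyz":[0,0,0],"dr":[0,7.2,0]},{"gripper":2.0,"xyz":[0,0,0],"dr":[0,4,0]},{"gripper":2.0,"xyz":[0,0,0],"dr":[0,0,0]}]'
python3 - <<'E'
from h import *
rel([0.4479,-0.2217,0.25],-97.5)
E
```

```text
clock: 21.0
tcp_pos: [0.5302, 0.2203, 0.2449]
tool_rot: [0.527, -0.512, 0.476, -0.483]
contact_force: [-0.2, 0.6, -0.9]
opening: 0.0266
clock: 21.3
tcp_pos: [0.5304, 0.2205, 0.2468]
tool_rot: [-0.477, 0.459, -0.527, 0.533]
contact_force: [0.0, 0.1, -1.5]
opening: 0.0264
t 21.3 tcp [0.5304 0.2205 0.2468] yaw -97.13 tool y world [ 0.0248  0.01   -0.9996] open 0.0264
shift now cm [44.89 -0.97 -2.68]
turn deg (tool) [-1.34  0.36 -0.75] shift after turn cm [44.91 -0.32 -2.41]
```

```bash
python3 -m pendant '[{"gripper":2.0,"xyz":[2,-0.5,-0.4],"dr":[-1.3,0.3,-0.7]},{"gripper":2.0,"xyz":[4,0,-0.5],"dr":[0,0,0]},{"gripper":2.0,"xyz":[4,0,-0.5],"dr":[0,0,0]},{"gripper":2.0,"xyz":[4,0,-0.5],"dr":[0,0,0]},{"gripper":2.0,"xyz":[4,0,-0.5],"dr":[0,0,0]},{"gripper":2.0,"xyz":[4,0,0],"dr":[0,0,0]},{"gripper":2.0,"xyz":[4,0,0],"dr":[0,0,0]},{"gripper":2.0,"xyz":[4,0,0],"dr":[0,0,0]},{"gripper":2.0,"xyz":[4,0,0],"dr":[0,0,0]},{"gripper":2.0,"xyz":[4,0,0],"dr":[0,0,0]},{"gripper":2.0,"xyz":[4,0,0],"dr":[0,0,0]},{"gripper":2.0,"xyz":[2.3,0,0],"dr":[0,0,0]}]'
python3 - <<'E'
from h import *
rel([0.4479,-0.2217,0.09],-97.5)
E
```

```text
clock: 22.5
tcp_pos: [0.4541, -0.2292, 0.2565]
tool_rot: [-0.479, 0.472, -0.52, 0.527]
contact_force: [-0.4, 0.2, -0.6]
opening: 0.0264
t 22.5 tcp [ 0.4541 -0.2292  0.2565] yaw -95.51 tool y world [ 0.0149 -0.001  -0.9999] open 0.0264
shift now cm [-0.68 16.64 -0.94]
turn deg (tool) [-0.85  1.99 -0.04] shift after turn cm [-0.66 16.65 -0.71]
```

```bash
python3 -m pendant '[{"gripper":2.0,"xyz":[-0.5,0,-0.4],"dr":[-0.8,1.9,0]},{"gripper":2.0,"xyz":[0,4,-0.2],"dr":[0,0,0]},{"gripper":2.0,"xyz":[0,4,0],"dr":[0,0,0]},{"gripper":2.0,"xyz":[0,4,0],"dr":[0,0,0]},{"gripper":2.0,"xyz":[0,4,0],"dr":[0,0,0]},{"gripper":2.0,"xyz":[0,0,0],"dr":[0,0,0]},{"gripper":2.0,"xyz":[0,0,0],"dr":[0,0,0]}]'
python3 - <<'E'
from h import *
rel([0.4479,-0.2217,0.06],-97.5)
E
```

```text
clock: 23.2
tcp_pos: [0.4523, -0.2319, 0.0989]
tool_rot: [-0.469, 0.466, -0.525, 0.536]
contact_force: [0.2, -0.3, 0.0]
opening: 0.0265
t 23.2 tcp [ 0.4523 -0.2319  0.0989] yaw -97.21 tool y world [ 0.0129 -0.0078 -0.9999] open 0.0265
shift now cm [-0.98  3.88 -0.61]
turn deg (tool) [-0.79  0.29  0.35] shift after turn cm [-0.95  3.89 -0.57]
```

```bash
python3 -m pendant '[{"gripper":2.0,"xyz":[-0.5,0.5,-0.3],"dr":[-0.8,0.3,0.35]},{"gripper":2.0,"xyz":[-0.4,1,-0.25],"dr":[0,0,0]},{"gripper":2.0,"xyz":[0,1,0],"dr":[0,0,0]},{"gripper":2.0,"xyz":[0,0,0],"dr":[0,0,0]}]'
python3 - <<'E'
from h import *
C=cam("wrist"); f=bot.grab_frame("wrist"); cv2.imwrite("pics/wrist12.png",f[:,:,::-1])
rel([0.4479,-0.2217,0.045],-97.5)
E
```

```text
clock: 23.6
tcp_pos: [0.4524, -0.2238, 0.0791]
tool_rot: [-0.468, 0.465, -0.528, 0.535]
contact_force: [-0.7, -0.3, -0.5]
opening: 0.0264
t 23.65 tcp [ 0.4529 -0.224   0.0798] yaw -97.44 tool y world [ 0.0097 -0.0053 -0.9999] open 0.0268
shift now cm [-0.18  3.47 -0.56]
turn deg (tool) [-0.59  0.06  0.23] shift after turn cm [-0.17  3.48 -0.52]
```

View pics/wrist12.png

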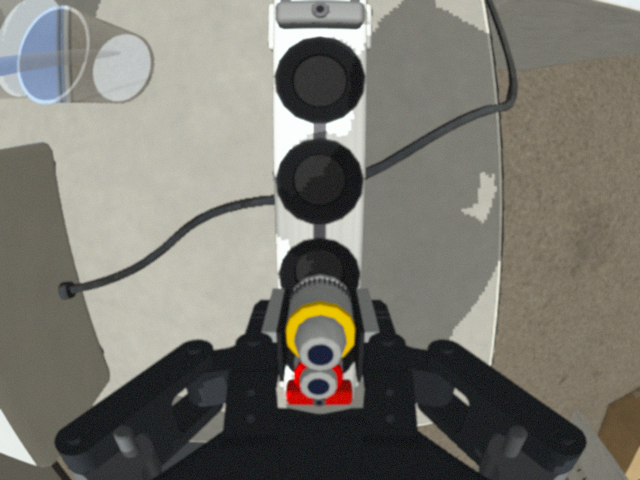

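The yellow lens is at (320,330) over the second cup, whose visible part is at (318,262), with red behind it at (318,385). It has to go another 5 mm back before I lower it.

```bash
python3 -m pendant '[{"gripper":2.0,"xyz":[-0.15,0.3,-0.5],"dr":[-0.6,0,0.2]},{"gripper":2.0,"xyz":[0,1,0],"dr":[0,0,0]},{"gripper":2.0,"xyz":[0,1,0],"dr":[0,0,0]},{"gripper":2.0,"xyz":[0,0.3,0],"dr":[0,0,0]},{"gripper":2.0,"xyz":[0,0,0],"dr":[0,0,0]}]'
python3 - <<'E'
from h import *
rel([0.4479,-0.2217,0.043],-97.5)
E
```

```text
clock: 24.15
tcp_pos: [0.4484, -0.2222, 0.0523]
tool_rot: [-0.466, 0.467, -0.531, 0.532]
contact_force: [-0.7, -0.0, -0.6]
opening: 0.0264
t 24.15 tcp [ 0.4484 -0.2222  0.0523] yaw -97.44 tool y world [ 3.e-04 -1.e-03 -1.e+00] open 0.0264
shift now cm [-0.05  0.93 -0.05]
turn deg (tool) [-0.03  0.06  0.05] shift after turn cm [-0.05  0.93 -0.05]
```

```bash
python3 -m pendant '[{"gripper":2.0,"xyz":[-0.05,0.4,-0.05],"dr":[0,0,0]},{"gripper":2.0,"xyz":[0,0.3,0],"dr":[0,0,0]},{"gripper":2.0,"xyz":[0,0.1,0],"dr":[0,0,0]},{"gripper":2.0,"xyz":[0,0,0],"dr":[0,0,0]}]'
python3 -m pendant '[{"gripper":2.0,"xyz":[0,0.1,0],"dr":[0,0,0]}]'
```

```text
clock: 24.55
tcp_pos: [0.4479, -0.2217, 0.0434]
tool_rot: [-0.466, 0.467, -0.531, 0.532]
contact_force: [0.4, 0.0, -1.2]
opening: 0.0268
clock: 24.65
tcp_pos: [0.4481, -0.2218, 0.0426]
tool_rot: [-0.466, 0.467, -0.531, 0.532]
contact_force: [0.1, 0.3, -0.9]
opening: 0.0265
```

```bash
python3 -m pendant '[{"gripper":2.0,"xyz":[0,0.1,0],"dr":[0,0,0]}]'; python3 -m pendant '[{"gripper":2.0,"xyz":[0,0.05,0],"dr":[0,0,0]}]'
```

```text
clock: 24.75
tcp_pos: [0.4482, -0.2219, 0.042]
tool_rot: [-0.466, 0.467, -0.531, 0.532]
contact_force: [-3.1, 1.7, 7.4]
opening: 0.0264
clock: 24.85
tcp_pos: [0.4483, -0.2219, 0.0421]
tool_rot: [-0.466, 0.467, -0.531, 0.532]
contact_force: [-2.3, 2.2, 5.1]
opening: 0.0266
```

```bash
python3 -m pendant '[{"gripper":3.2,"xyz":[0,0,0],"dr":[0,0,0]},{"gripper":4.2,"xyz":[0,0,0],"dr":[0,0,0]},{"gripper":4.8,"xyz":[0,0,0],"dr":[0,0,0]},{"gripper":4.8,"xyz":[0,-1,0],"dr":[0,0,0]},{"gripper":4.8,"xyz":[0,-3,0],"dr":[0,0,0]},{"gripper":4.8,"xyz":[0,-4,0],"dr":[0,0,0]},{"gripper":4.8,"xyz":[0,-4,0],"dr":[0,0,0]}]'
python3 - <<'E'
from h import *
rel([0.4479,-0.2217,0.24],0)
C=cam("wrist"); f=bot.grab_frame("wrist"); cv2.imwrite("pics/wrist13.png",f[:,:,::-1])
E
```

```text
clock: 25.55
tcp_pos: [0.4438, -0.2193, 0.1604]
tool_rot: [0.465, -0.468, 0.535, -0.527]
contact_force: [1.4, -0.5, 0.4]
opening: 0.0484
t 25.55 tcp [ 0.4438 -0.2193  0.1604] yaw -97.44 tool y world [-0.011   0.0054 -0.9999] open 0.0484
shift now cm [ 0.15 -7.97  0.34]
turn deg (tool) [  0.31 -97.44  -0.73] shift after turn cm [ 0.41 -7.96 -0.24]
```

View pics/wrist13.png

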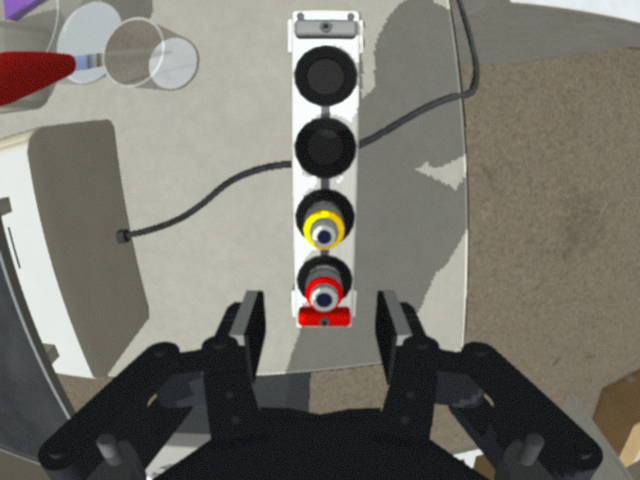

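Red at (324,295) and yellow at (324,230) both stand upright in cups 1 and 2 from the stop. Now blue.

```bash
python3 -m pendant '[{"gripper":5,"xyz":[0,-2,0],"dr":[0.2,-8.3,-0.7]},{"gripper":5,"xyz":[0,-2,0],"dr":[0,-8.3,0]},{"gripper":5,"xyz":[0,-2,0],"dr":[0,-8.3,0]},{"gripper":5,"xyz":[0,-1.5,0],"dr":[0,-8.3,0]},{"gripper":5,"xyz":[0,0,0],"dr":[0,-8.3,0]},{"gripper":5,"xyz":[0,0,0],"dr":[0,-8.3,0]},{"gripper":5,"xyz":[0,0,0],"dr":[0,-8.3,0]},{"gripper":5,"xyz":[0,0,0],"dr":[0,-8.3,0]},{"gripper":5,"xyz":[0,0,0],"dr":[0,-8.3,0]},{"gripper":5,"xyz":[0,0,0],"dr":[0,-8.3,0]},{"gripper":5,"xyz":[0,0,0],"dr":[0,-7,0]},{"gripper":5,"xyz":[0,0,0],"dr":[0,-4,0]}]'
python3 - <<'E'
from h import *
rel([0.432,0.222,0.24],0)
E
```

```text
clock: 26.8
tcp_pos: [0.4514, -0.2227, 0.2608]
tool_rot: [-0.698, 0.716, 0.008, 0.008]
contact_force: [-0.0, 0.1, -0.4]
opening: 0.0502
t 26.8 tcp [ 0.4514 -0.2227  0.2608] yaw -0.01 tool y world [ 0.0225 -0.0243 -0.9995] open 0.0502
shift now cm [-1.99  0.96 44.51]
turn deg (tool) [ 1.39 -0.02  1.29] shift after turn cm [-1.94  2.08 44.47]
```

```bash
python3 -m pendant '[{"gripper":5,"xyz":[0,0,2],"dr":[1.3,0,1.2]},{"gripper":5,"xyz":[-0.2,0,4],"dr":[0,0,0]},{"gripper":5,"xyz":[-0.2,0,4],"dr":[0,0,0]},{"gripper":5,"xyz":[-0.2,0,4],"dr":[0,0,0]},{"gripper":5,"xyz":[-0.2,0,4],"dr":[0,0,0]},{"gripper":5,"xyz":[-0.2,0,4],"dr":[0,0,0]},{"gripper":5,"xyz":[-0.2,0,4],"dr":[0,0,0]},{"gripper":5,"xyz":[-0.2,0,4],"dr":[0,0,0]},{"gripper":5,"xyz":[-0.2,0,4],"dr":[0,0,0]},{"gripper":5,"xyz":[-0.2,0,4],"dr":[0,0,0]},{"gripper":5,"xyz":[-0.2,0,3.5],"dr":[0,0,0]},{"gripper":5,"xyz":[0,0,1.5],"dr":[0,0,0]}]'
python3 - <<'E'
from h import *
rel([0.432,0.222,0.10],0)
E
```

```text
clock: 28.0
tcp_pos: [0.4302, 0.2307, 0.2671]
tool_rot: [0.71, -0.704, 0.008, -0.008]
contact_force: [-0.2, -0.9, 0.2]
opening: 0.0499
t 28.0 tcp [0.4302 0.2307 0.2671] yaw -1.26 tool y world [-4.0e-04  7.8e-03 -1.0e+00] open 0.0499
shift now cm [ 0.21 16.7  -0.99]
turn deg (tool) [-0.45 -1.26 -0.03] shift after turn cm [ 0.18 16.71 -0.87]
```

```bash
python3 -m pendant '[{"gripper":5,"xyz":[0.2,2,-0.8],"dr":[-0.4,-1.3,0]},{"gripper":5,"xyz":[0,4,0],"dr":[0,0,0]},{"gripper":5,"xyz":[0,4,0],"dr":[0,0,0]},{"gripper":5,"xyz":[0,4,0],"dr":[0,0,0]},{"gripper":5,"xyz":[0,2.5,0],"dr":[0,0,0]},{"gripper":5,"xyz":[0,0,0],"dr":[0,0,0]},{"gripper":5,"xyz":[0,0,0],"dr":[0,0,0]}]'
python3 look.py wrist14 lens_blue
python3 - <<'E'
from h import *
rel([0.432,0.222,0.021],0)
E
```

```text
clock: 28.7
tcp_pos: [0.4296, 0.2336, 0.1025]
tool_rot: [0.71, -0.705, -0.0, -0.0]
contact_force: [-0.2, 1.0, 0.6]
opening: 0.05
lens_blue 0.9 px 325 268 n 2326 p0 [0.4321 0.2222] fit [0.4321 0.2231] IoU 0.929
t 28.8 tcp [0.4304 0.2337 0.1034] yaw 0.03 tool y world [ 0.0024  0.0079 -1.    ] open 0.0497
shift now cm [  2.   -13.67  -2.27]
turn deg (tool) [-0.45  0.03  0.14] shift after turn cm [  1.96 -13.66  -2.37]
t 28.8 tcp [0.4304 0.2337 0.1034] yaw 0.03 tool y world [ 0.0024  0.0079 -1.    ] open 0.0497
shift now cm [ 0.14  8.23 -1.24]
turn deg (tool) [-0.45  0.03  0.14] shift after turn cm [ 0.16  8.24 -1.17]
```

View pics/wrist14.png

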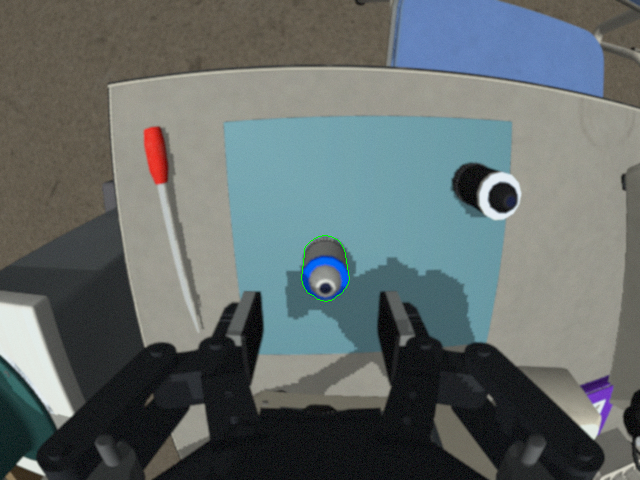

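Blue is at (325,268) and fits well at (0.432, 0.2225). White at (488,190) is still standing. Going down.

```bash
python3 -m pendant '[{"gripper":5,"xyz":[0.1,0.5,-0.6],"dr":[-0.4,0,0.1]},{"gripper":5,"xyz":[0.1,1.5,-0.5],"dr":[0,0,0]},{"gripper":5,"xyz":[0,1,0],"dr":[0,0,0]},{"gripper":5,"xyz":[0,0,0],"dr":[0,0,0]}]'
python3 - <<'E'
from h import *
rel([0.4321,0.2225,0.021],0)
E
```

```text
clock: 29.2
tcp_pos: [0.4378, 0.2243, 0.0789]
tool_rot: [0.709, -0.705, -0.004, -0.004]
contact_force: [-0.3, -0.3, 1.0]
opening: 0.0499
t 29.2 tcp [0.4378 0.2243 0.0789] yaw -0.02 tool y world [ 0.012   0.0051 -0.9999] open 0.0499
shift now cm [-0.64  5.78 -0.21]
turn deg (tool) [-0.29 -0.02  0.69] shift after turn cm [-0.57  5.79 -0.18]
```

```bash
python3 -m pendant '[{"gripper":5,"xyz":[-0.55,0.3,-0.2],"dr":[-0.3,0,0.7]},{"gripper":5,"xyz":[0,1.3,0],"dr":[0,0,0]},{"gripper":5,"xyz":[0,1.3,0],"dr":[0,0,0]},{"gripper":5,"xyz":[0,0,0],"dr":[0,0,0]}]'
python3 - <<'E'
from h import *
rel([0.4321,0.2225,0.021],0)
E
```

```text
clock: 29.6
tcp_pos: [0.4332, 0.2227, 0.0494]
tool_rot: [0.707, -0.707, -0.0, -0.001]
contact_force: [-0.3, -0.3, -0.4]
opening: 0.0496
t 29.6 tcp [0.4332 0.2227 0.0494] yaw -0.05 tool y world [ 1.6e-03  7.0e-04 -1.0e+00] open 0.0496
shift now cm [-0.11  2.84 -0.03]
turn deg (tool) [-0.04 -0.05  0.09] shift after turn cm [-0.11  2.84 -0.02]
```

```bash
python3 -m pendant '[{"gripper":5,"xyz":[-0.1,1.4,0],"dr":[0,0,0.1]},{"gripper":5,"xyz":[0,1.3,0],"dr":[0,0,0]},{"gripper":5,"xyz":[0,0,0],"dr":[0,0,0]}]'
python3 - <<'E'
from h import *
rel([0.4321,0.2225,0.021],0)
C=cam("wrist"); f=bot.grab_frame("wrist"); cv2.imwrite("pics/wrist15.png",f[:,:,::-1])
E
```

```text
clock: 29.9
tcp_pos: [0.4316, 0.2227, 0.0194]
tool_rot: [0.707, -0.707, 0.001, 0.0]
contact_force: [-0.8, -0.1, -0.6]
opening: 0.0497
t 29.9 tcp [0.4316 0.2227 0.0194] yaw -0.04 tool y world [-1.4e-03  3.0e-04 -1.0e+00] open 0.0497
shift now cm [ 0.05 -0.16 -0.02]
turn deg (tool) [-0.02 -0.04 -0.08] shift after turn cm [ 0.05 -0.16 -0.02]
```

View pics/wrist15.png

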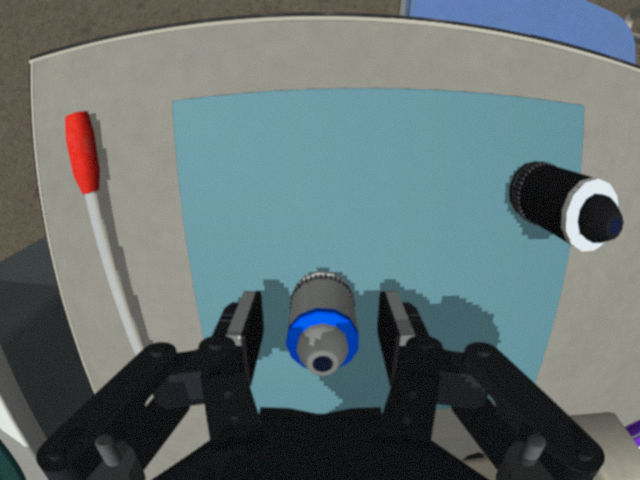

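Blue is centred at (322,325) between the pads. Closing.

```bash
python3 -m pendant '[{"gripper":3.4,"xyz":[0.05,-0.2,0],"dr":[0,0,0]},{"gripper":2.6,"xyz":[0,0,0],"dr":[0,0,0]},{"gripper":2.0,"xyz":[0,0,0],"dr":[0,0,0]},{"gripper":2.0,"xyz":[0,0,0],"dr":[0,0,0]},{"gripper":2.0,"xyz":[0,0,0],"dr":[0,0,0]}]' 40
python3 -m pendant '[{"gripper":2.0,"xyz":[0,-0.5,0],"dr":[0,0,0]},{"gripper":2.0,"xyz":[0,-1,0],"dr":[0,0,0]},{"gripper":2.0,"xyz":[0,-2.5,0],"dr":[0,0,0]}]'
python3 - <<'E'
from h import *
rel([0.4321,0.2225,0.015],0)
C=cam("wrist"); f=bot.grab_frame("wrist"); cv2.imwrite("pics/wrist16.png",f[:,:,::-1])
E
```

```text
clock: 30.45
tcp_pos: [0.4332, 0.2232, 0.0231]
tool_rot: [0.707, -0.707, 0.0, -0.0]
contact_force: [0.0, 0.1, -0.5]
opening: 0.0267
clock: 30.75
tcp_pos: [0.4298, 0.2216, 0.0615]
tool_rot: [-0.706, 0.708, -0.003, -0.002]
contact_force: [-0.0, -0.3, -1.7]
opening: 0.0263
t 30.75 tcp [0.4298 0.2216 0.0615] yaw -0.04 tool y world [-0.007  -0.0022 -1.    ] open 0.0263
shift now cm [0.26 4.65 0.1 ]
turn deg (tool) [ 0.13 -0.04 -0.4 ] shift after turn cm [0.23 4.65 0.09]
```

View pics/wrist16.png

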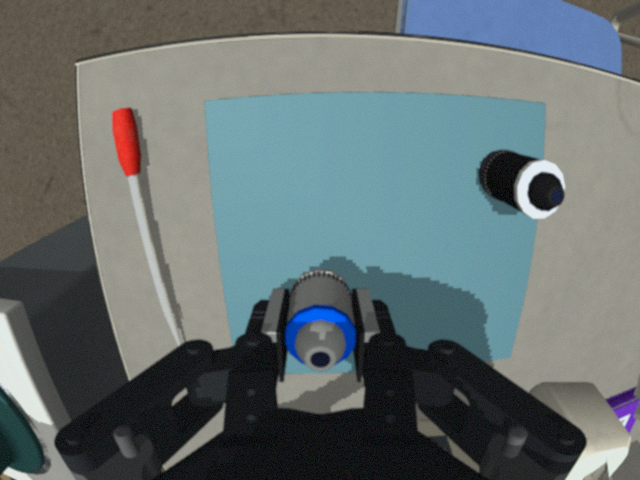

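Blue is held at (320,325). Lift, turn and carry.

```bash
python3 -m pendant '[{"gripper":2.0,"xyz":[0,-4,0],"dr":[0,0,0]},{"gripper":2.0,"xyz":[0,-4.5,0],"dr":[0,0,0]},{"gripper":2.0,"xyz":[0,-2,0],"dr":[0,8.2,0]},{"gripper":2.0,"xyz":[0,-2,0],"dr":[0,8.2,0]},{"gripper":2.0,"xyz":[0,-2,0],"dr":[0,8.2,0]},{"gripper":2.0,"xyz":[0,-1.5,0],"dr":[0,8.2,0]},{"gripper":2.0,"xyz":[0,-0.5,0],"dr":[0,8.2,0]},{"gripper":2.0,"xyz":[0,0,0],"dr":[0,8.2,0]},{"gripper":2.0,"xyz":[0,0,0],"dr":[0,8.2,0]},{"gripper":2.0,"xyz":[0,0,0],"dr":[0,8.2,0]},{"gripper":2.0,"xyz":[0,0,0],"dr":[0,8.2,0]},{"gripper":2.0,"xyz":[0,0,0],"dr":[0,8.2,0]}]'
python3 -m pendant '[{"gripper":2.0,"xyz":[0,0,0],"dr":[0,7.2,0]},{"gripper":2.0,"xyz":[0,0,0],"dr":[0,4,0]},{"gripper":2.0,"xyz":[0,0,0],"dr":[0,0,0]}]'
python3 - <<'E'
from h import *
rel([0.4992,-0.2285,0.26],-97.5)
E
```

```text
clock: 32.0
tcp_pos: [0.4362, 0.2244, 0.2495]
tool_rot: [0.527, -0.513, 0.476, -0.482]
contact_force: [0.3, -0.2, -1.9]
opening: 0.0268
clock: 32.3
tcp_pos: [0.4363, 0.2244, 0.251]
tool_rot: [-0.476, 0.459, -0.528, 0.532]
contact_force: [0.7, 0.6, -1.6]
opening: 0.0267
t 32.3 tcp [0.4363 0.2244 0.251 ] yaw -97.14 tool y world [ 0.0224  0.011  -0.9997] open 0.0267
shift now cm [44.14 -1.26 11.9 ]
turn deg (tool) [-1.19  0.36 -0.79] shift after turn cm [44.08 -0.9  12.15]
```

```bash
python3 -m pendant '[{"gripper":2.0,"xyz":[2,-0.5,0.3],"dr":[-1.2,0.3,-0.8]},{"gripper":2.0,"xyz":[4,0,0.6],"dr":[0,0,0]},{"gripper":2.0,"xyz":[4,0,0.6],"dr":[0,0,0]},{"gripper":2.0,"xyz":[4,0,0.6],"dr":[0,0,0]},{"gripper":2.0,"xyz":[4,0,0.6],"dr":[0,0,0]},{"gripper":2.0,"xyz":[4,0,0.6],"dr":[0,0,0]},{"gripper":2.0,"xyz":[4,0,0.6],"dr":[0,0,0]},{"gripper":2.0,"xyz":[4,0,0.6],"dr":[0,0,0]},{"gripper":2.0,"xyz":[4,0,0.6],"dr":[0,0,0]},{"gripper":2.0,"xyz":[4,0,0.8],"dr":[0,0,0]},{"gripper":2.0,"xyz":[3.5,0,2.5],"dr":[0,0,0]},{"gripper":2.0,"xyz":[2,0,3],"dr":[0,0,0]}]'
python3 - <<'E'
from h import *
rel([0.4992,-0.2285,0.1],-97.5)
E
```

```text
clock: 33.5
tcp_pos: [0.4993, -0.234, 0.2616]
tool_rot: [-0.478, 0.472, -0.521, 0.527]
contact_force: [0.2, 0.8, -0.5]
opening: 0.0267
t 33.5 tcp [ 0.4993 -0.234   0.2616] yaw -95.64 tool y world [ 1.210e-02 -9.000e-04 -9.999e-01] open 0.0267
shift now cm [-0.54 16.16 -0.26]
turn deg (tool) [-0.7   1.86 -0.03] shift after turn cm [-0.54 16.16 -0.08]
```

```bash
python3 -m pendant '[{"gripper":2.0,"xyz":[-0.5,0,0],"dr":[-0.7,1.9,0]},{"gripper":2.0,"xyz":[0,4,0],"dr":[0,0,0]},{"gripper":2.0,"xyz":[0,4,0],"dr":[0,0,0]},{"gripper":2.0,"xyz":[0,4,0],"dr":[0,0,0]},{"gripper":2.0,"xyz":[0,4,0],"dr":[0,0,0]},{"gripper":2.0,"xyz":[0,0,0],"dr":[0,0,0]},{"gripper":2.0,"xyz":[0,0,0],"dr":[0,0,0]}]'
python3 - <<'E'
from h import *
rel([0.4992,-0.2285,0.07],-97.5)
E
```

```text
clock: 34.2
tcp_pos: [0.5073, -0.2372, 0.1021]
tool_rot: [-0.469, 0.466, -0.526, 0.534]
contact_force: [-0.4, -0.8, -1.8]
opening: 0.0266
t 34.2 tcp [ 0.5073 -0.2372  0.1021] yaw -97.21 tool y world [ 0.0107 -0.0059 -0.9999] open 0.0266
shift now cm [-0.77  3.2  -0.95]
turn deg (tool) [-0.65  0.3   0.25] shift after turn cm [-0.76  3.21 -0.92]
```

```bash
python3 -m pendant '[{"gripper":2.0,"xyz":[-0.4,0,-0.5],"dr":[-0.65,0.3,0.25]},{"gripper":2.0,"xyz":[-0.35,1,-0.4],"dr":[0,0,0]},{"gripper":2.0,"xyz":[0,1,0],"dr":[0,0,0]},{"gripper":2.0,"xyz":[0,0,0],"dr":[0,0,0]}]'
python3 - <<'E'
from h import *
C=cam("wrist"); f=bot.grab_frame("wrist"); cv2.imwrite("pics/wrist17.png",f[:,:,::-1])
rel([0.4992,-0.2285,0.049],-97.5)
E
```

```text
clock: 34.6
tcp_pos: [0.5034, -0.23, 0.0883]
tool_rot: [-0.468, 0.465, -0.528, 0.535]
contact_force: [0.0, 0.5, -1.9]
opening: 0.0267
t 34.65 tcp [ 0.5038 -0.2303  0.089 ] yaw -97.44 tool y world [ 0.0105 -0.0053 -0.9999] open 0.0271
shift now cm [-0.13  3.99 -0.52]
turn deg (tool) [-0.64  0.06  0.23] shift after turn cm [-0.11  4.   -0.48]
```

View pics/wrist17.png

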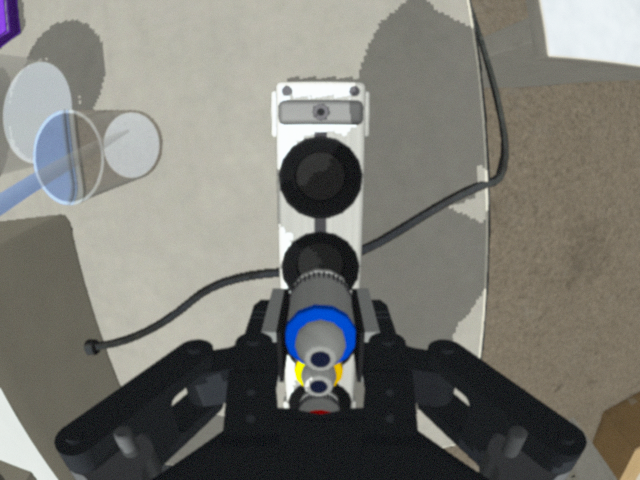

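The blue lens is at (320,330) over the third cup at (320,265), with yellow and red behind it at (318,385) and (318,405).

```bash
python3 -m pendant '[{"gripper":2.0,"xyz":[-0.1,0.3,-0.5],"dr":[-0.6,0,0.2]},{"gripper":2.0,"xyz":[0,1.2,0],"dr":[0,0,0]},{"gripper":2.0,"xyz":[0,1.2,0],"dr":[0,0,0]},{"gripper":2.0,"xyz":[0,0.4,0],"dr":[0,0,0]},{"gripper":2.0,"xyz":[0,0,0],"dr":[0,0,0]}]'
python3 - <<'E'
from h import *
rel([0.4992,-0.2285,0.049],-97.5)
E
```

```text
clock: 35.15
tcp_pos: [0.4992, -0.2289, 0.0559]
tool_rot: [-0.467, 0.466, -0.531, 0.532]
contact_force: [0.9, 0.5, -0.9]
opening: 0.0267
t 35.15 tcp [ 0.4992 -0.2289  0.0559] yaw -97.44 tool y world [ 1.1e-03 -8.0e-04 -1.0e+00] open 0.0267
shift now cm [-0.04  0.69 -0.  ]
turn deg (tool) [-0.07  0.06  0.04] shift after turn cm [-0.04  0.69 -0.  ]
```

```bash
python3 -m pendant '[{"gripper":2.0,"xyz":[0,0.35,0],"dr":[0,0,0]},{"gripper":2.0,"xyz":[0,0.25,0],"dr":[0,0,0]},{"gripper":2.0,"xyz":[0,0.0,0],"dr":[0,0,0]}]'
python3 -m pendant '[{"gripper":2.0,"xyz":[0,0.1,0],"dr":[0,0,0]}]'
python3 -m pendant '[{"gripper":2.0,"xyz":[0,0.1,0],"dr":[0,0,0]}]'
```

```text
clock: 35.45
tcp_pos: [0.499, -0.2289, 0.0489]
tool_rot: [-0.466, 0.467, -0.531, 0.532]
contact_force: [0.1, -0.2, -1.4]
opening: 0.0267
clock: 35.55
tcp_pos: [0.4993, -0.229, 0.0482]
tool_rot: [-0.467, 0.466, -0.531, 0.532]
contact_force: [-2.0, 1.1, 8.4]
opening: 0.0265
clock: 35.65
tcp_pos: [0.4995, -0.2291, 0.0482]
tool_rot: [-0.467, 0.466, -0.531, 0.532]
contact_force: [-4.4, 2.5, 8.9]
opening: 0.0267
```

Contact came at TCP z = 0.048, as expected. Release.

```bash
python3 -m pendant '[{"gripper":3.2,"xyz":[0,0,0],"dr":[0,0,0]},{"gripper":4.2,"xyz":[0,0,0],"dr":[0,0,0]},{"gripper":4.8,"xyz":[0,0,0],"dr":[0,0,0]},{"gripper":4.8,"xyz":[0,-1,0],"dr":[0,0,0]},{"gripper":4.8,"xyz":[0,-3,0],"dr":[0,0,0]},{"gripper":4.8,"xyz":[0,-4,0],"dr":[0,0,0]},{"gripper":4.8,"xyz":[0,-4,0],"dr":[0,0,0]}]'
python3 - <<'E'
from h import *
rel([0.4479,-0.2217,0.24],0)
C=cam("wrist"); f=bot.grab_frame("wrist"); cv2.imwrite("pics/wrist18.png",f[:,:,::-1])
E
```

```text
clock: 36.35
tcp_pos: [0.4955, -0.227, 0.1673]
tool_rot: [0.465, -0.468, 0.535, -0.528]
contact_force: [0.8, 0.2, -0.0]
opening: 0.0475
t 36.35 tcp [ 0.4955 -0.227   0.1673] yaw -97.44 tool y world [-0.0095  0.0046 -0.9999] open 0.0475
shift now cm [ 0.06 -7.23 -4.86]
turn deg (tool) [  0.27 -97.44  -0.63] shift after turn cm [-4.76 -7.27  0.53]
```

View pics/wrist18.png

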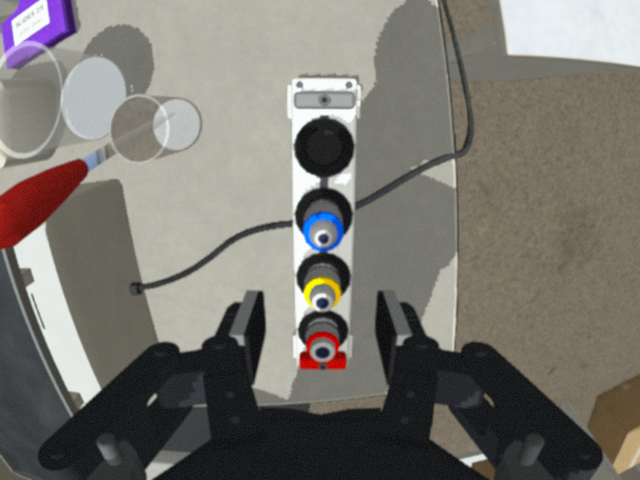

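The row now holds blue (323,232), yellow (322,297) and red (322,347), all upright. Now white; I'll pull back towards the robot first to stay clear of the leaning red handle.

```bash
python3 -m pendant '[{"gripper":5,"xyz":[0,-4,0],"dr":[0.2,0,-0.6]},{"gripper":5,"xyz":[0,-3.5,-2.5],"dr":[0,0,0]},{"gripper":5,"xyz":[0,0,-2.5],"dr":[0,-4,0]},{"gripper":5,"xyz":[0,0,0],"dr":[0,-8.3,0]},{"gripper":5,"xyz":[0,0,0],"dr":[0,-8.3,0]},{"gripper":5,"xyz":[0,0,0],"dr":[0,-8.3,0]},{"gripper":5,"xyz":[0,0,0],"dr":[0,-8.3,0]},{"gripper":5,"xyz":[0,0,0],"dr":[0,-8.3,0]},{"gripper":5,"xyz":[0,0,0],"dr":[0,-8.3,0]},{"gripper":5,"xyz":[0,0,0],"dr":[0,-8.3,0]},{"gripper":5,"xyz":[0,0,0],"dr":[0,-8.3,0]},{"gripper":5,"xyz":[0,0,0],"dr":[0,-8.3,0]}]'
python3 -m pendant '[{"gripper":5,"xyz":[0,0,0],"dr":[0,-8.3,0]},{"gripper":5,"xyz":[0,0,0],"dr":[0,-7,0]},{"gripper":5,"xyz":[0,0,0],"dr":[0,-4,0]}]'
python3 - <<'E'
from h import *
rel([0.5314,0.276,0.25],0)
E
```

```text
clock: 37.6
tcp_pos: [0.4517, -0.2241, 0.2693]
tool_rot: [-0.693, 0.708, -0.088, 0.109]
contact_force: [-0.1, -0.2, 0.3]
opening: 0.0496
clock: 37.9
tcp_pos: [0.4518, -0.2242, 0.2713]
tool_rot: [-0.697, 0.716, 0.036, -0.016]
contact_force: [-0.6, 1.3, -0.1]
opening: 0.0504
t 37.9 tcp [ 0.4518 -0.2242  0.2713] yaw 4.24 tool y world [ 0.0285 -0.0264 -0.9992] open 0.0504
shift now cm [11.58  1.03 49.34]
turn deg (tool) [1.57 4.21 1.58] shift after turn cm [ 7.96  2.13 50.02]
```

```bash
python3 -m pendant '[{"gripper":5,"xyz":[-0.5,0,2],"dr":[1.5,4.2,1.5]},{"gripper":5,"xyz":[0.2,0,4.5],"dr":[0,0,0]},{"gripper":5,"xyz":[0.2,0,4.5],"dr":[0,0,0]},{"gripper":5,"xyz":[0.4,0,4.5],"dr":[0,0,0]},{"gripper":5,"xyz":[0.6,0,4.5],"dr":[0,0,0]},{"gripper":5,"xyz":[1,0,4.5],"dr":[0,0,0]},{"gripper":5,"xyz":[1,0,4.5],"dr":[0,0,0]},{"gripper":5,"xyz":[1,0,4.5],"dr":[0,0,0]},{"gripper":5,"xyz":[1,0,4.5],"dr":[0,0,0]},{"gripper":5,"xyz":[1,0,4.5],"dr":[0,0,0]},{"gripper":5,"xyz":[1,0,4],"dr":[0,0,0]},{"gripper":5,"xyz":[0.8,0,2],"dr":[0,0,0]}]'
python3 - <<'E'
from h import *
rel([0.5314,0.276,0.11],0)
E
```

```text
clock: 39.1
tcp_pos: [0.5323, 0.2755, 0.2794]
tool_rot: [-0.707, 0.708, 0.003, 0.009]
contact_force: [0.1, -0.5, 0.2]
opening: 0.0497
t 39.1 tcp [0.5323 0.2755 0.2794] yaw -0.5 tool y world [ 0.0179 -0.0014 -0.9998] open 0.0497
shift now cm [-0.39 16.93  0.07]
turn deg (tool) [ 0.08 -0.5   1.03] shift after turn cm [-0.09 16.94  0.05]
```

```bash
python3 -m pendant '[{"gripper":5,"xyz":[-0.1,2,0],"dr":[0.1,-0.5,1]},{"gripper":5,"xyz":[0,4,0],"dr":[0,0,0]},{"gripper":5,"xyz":[0,4,0],"dr":[0,0,0]},{"gripper":5,"xyz":[0,4,0],"dr":[0,0,0]},{"gripper":5,"xyz":[0,2.5,0],"dr":[0,0,0]},{"gripper":5,"xyz":[0,0,0],"dr":[0,0,0]},{"gripper":5,"xyz":[0,0,0],"dr":[0,0,0]}]'
python3 look.py wrist19 lens_white
python3 - <<'E'
from h import *
rel([0.5314,0.276,0.027],0)
E
```

```text
clock: 39.8
tcp_pos: [0.5303, 0.2739, 0.1074]
tool_rot: [-0.707, 0.707, 0.001, -0.003]
contact_force: [0.4, 1.2, 1.1]
opening: 0.0498
lens_white 0.81 px 323 250 n 2602 p0 [0.5318 0.2743] fit [0.5317 0.2757] IoU 0.952
t 39.9 tcp [0.531  0.2744 0.1085] yaw 0.29 tool y world [-0.0004  0.0002 -1.    ] open 0.0501
shift now cm [ -8.14 -13.15  -6.4 ]
turn deg (tool) [-0.01  0.29 -0.02] shift after turn cm [ -8.1  -13.15  -6.44]
t 39.9 tcp [0.531  0.2744 0.1085] yaw 0.29 tool y world [-4.e-04  2.e-04 -1.e+00] open 0.0501
shift now cm [0.05 8.15 0.16]
turn deg (tool) [-0.01  0.29 -0.02] shift after turn cm [0.04 8.15 0.16]
```

View pics/wrist19.png

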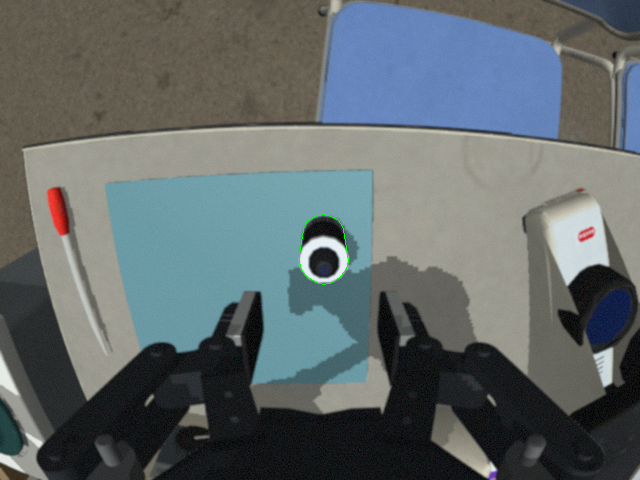

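White is at (323,250), well outlined and centred between the fingers.

```bash
python3 -m pendant '[{"gripper":5,"xyz":[0.05,1.5,0.15],"dr":[0,0.2,0]},{"gripper":5,"xyz":[0,1.5,0],"dr":[0,0,0]},{"gripper":5,"xyz":[0,1,0],"dr":[0,0,0]},{"gripper":5,"xyz":[0,0,0],"dr":[0,0,0]}]'
python3 - <<'E'
from h import *
rel([0.5316,0.2758,0.027],0)
E
```

```text
clock: 40.3
tcp_pos: [0.5353, 0.2775, 0.0707]
tool_rot: [0.709, -0.706, -0.003, -0.003]
contact_force: [-0.9, -0.8, -1.2]
opening: 0.05
t 40.3 tcp [0.5353 0.2775 0.0707] yaw 0.06 tool y world [ 0.0084  0.0044 -1.    ] open 0.05
shift now cm [-0.41  4.37 -0.19]
turn deg (tool) [-0.25  0.06  0.48] shift after turn cm [-0.37  4.37 -0.17]
```

```bash
python3 -m pendant '[{"gripper":5,"xyz":[-0.4,0,-0.2],"dr":[-0.25,0,0.5]},{"gripper":5,"xyz":[0,1.3,0],"dr":[0,0,0]},{"gripper":5,"xyz":[0,1.3,0],"dr":[0,0,0]},{"gripper":5,"xyz":[0,0,0],"dr":[0,0,0]}]'
python3 - <<'E'
from h import *
rel([0.5316,0.2758,0.027],0)
E
```

```text
clock: 40.7
tcp_pos: [0.5312, 0.2757, 0.0428]
tool_rot: [-0.707, 0.707, 0.0, -0.001]
contact_force: [0.6, 0.1, -0.3]
opening: 0.05
t 40.7 tcp [0.5312 0.2757 0.0428] yaw 0.08 tool y world [-5.e-04 -1.e-04 -1.e+00] open 0.05
shift now cm [0.04 1.58 0.01]
turn deg (tool) [ 0.01  0.08 -0.03] shift after turn cm [0.04 1.58 0.01]
```

```bash
python3 -m pendant '[{"gripper":5,"xyz":[0.05,1.0,0],"dr":[0,0,0]},{"gripper":5,"xyz":[0,0.6,0],"dr":[0,0,0]},{"gripper":5,"xyz":[0,0,0],"dr":[0,0,0]}]'
python3 - <<'E'
from h import *
rel([0.5316,0.2758,0.027],0)
C=cam("wrist"); f=bot.grab_frame("wrist"); cv2.imwrite("pics/wrist20.png",f[:,:,::-1])
E
```

```text
clock: 41.0
tcp_pos: [0.5315, 0.2755, 0.0247]
tool_rot: [-0.707, 0.707, 0.0, -0.001]
contact_force: [0.0, -0.3, -0.2]
opening: 0.0502
t 41.0 tcp [0.5315 0.2755 0.0247] yaw 0.09 tool y world [-1.3e-03 -5.0e-04 -1.0e+00] open 0.0502
shift now cm [ 0.01 -0.23  0.03]
turn deg (tool) [ 0.03  0.09 -0.08] shift after turn cm [ 0.01 -0.23  0.03]
```

View pics/wrist20.png

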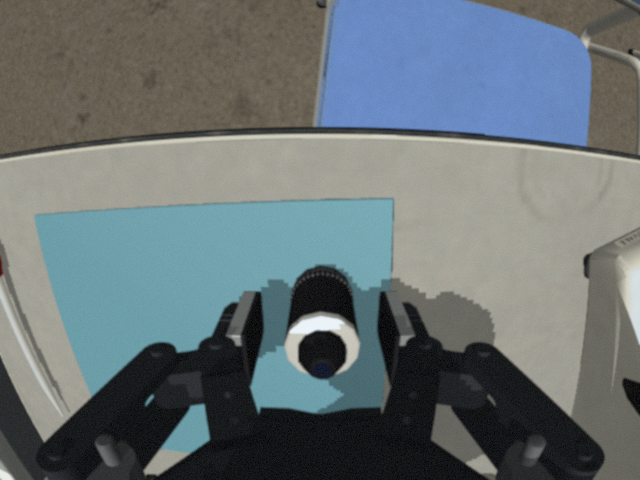

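White is centred at (322,325) between the pads. Closing.

```bash
python3 -m pendant '[{"gripper":3.4,"xyz":[0,-0.2,0],"dr":[0,0,0]},{"gripper":2.6,"xyz":[0,0,0],"dr":[0,0,0]},{"gripper":2.0,"xyz":[0,0,0],"dr":[0,0,0]},{"gripper":2.0,"xyz":[0,0,0],"dr":[0,0,0]},{"gripper":2.0,"xyz":[0,0,0],"dr":[0,0,0]}]' 40
python3 -m pendant '[{"gripper":2.0,"xyz":[0,-0.5,0],"dr":[0,0,0]},{"gripper":2.0,"xyz":[0,-1,0],"dr":[0,0,0]},{"gripper":2.0,"xyz":[0,-2.5,0],"dr":[0,0,0]}]'
python3 - <<'E'
from h import *
rel([0.5316,0.2758,0.027],0)
C=cam("wrist"); f=bot.grab_frame("wrist"); cv2.imwrite("pics/wrist21.png",f[:,:,::-1])
E
```

```text
clock: 41.55
tcp_pos: [0.5321, 0.2759, 0.0282]
tool_rot: [0.707, -0.707, -0.001, 0.0]
contact_force: [0.5, -0.9, -0.8]
opening: 0.0265
clock: 41.85
tcp_pos: [0.5285, 0.2742, 0.0656]
tool_rot: [-0.706, 0.708, -0.002, -0.003]
contact_force: [-0.2, 0.2, -0.8]
opening: 0.0267
t 41.85 tcp [0.5285 0.2742 0.0656] yaw 0.08 tool y world [-0.0081 -0.0036 -1.    ] open 0.0267
shift now cm [0.34 3.86 0.18]
turn deg (tool) [ 0.21  0.08 -0.46] shift after turn cm [0.31 3.86 0.16]
```

View pics/wrist21.png

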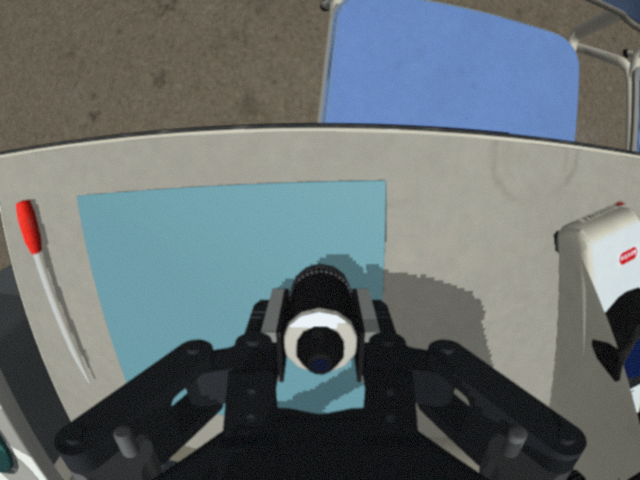

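```bash
python3 - <<'E'
from h import *
for a,b in [((62,122),(62,117)),((45,80),(22,88)),((110,110),(125,105))]:
    print(tri([ray("top",a),ray("side",b)]).round(3))
rel([0.45,0.22,0.26],0)
E
```

```text
[0.676 0.324 0.341]
[0.733 0.339 0.362]
[0.67  0.249 0.341]
t 41.9 tcp [0.5324 0.2759 0.0717] yaw 0.09 tool y world [ 2.e-04  2.e-04 -1.e+00] open 0.0267
shift now cm [ -8.24 -18.84  -5.58]
turn deg (tool) [-0.01  0.09  0.01] shift after turn cm [ -8.24 -18.83  -5.59]
```

White is held at (320,335). The microscope eyepieces are at about x = 0.67, z = 0.34, so I'll move back to x = 0.45 before turning.

```bash
python3 -m pendant '[{"gripper":2.0,"xyz":[0,-4,0],"dr":[0,0,0]},{"gripper":2.0,"xyz":[0,-4.5,0],"dr":[0,0,0]},{"gripper":2.0,"xyz":[-2.5,-3.5,-1.5],"dr":[0,0,0]},{"gripper":2.0,"xyz":[-2.5,-3.5,-1.5],"dr":[0,0,0]},{"gripper":2.0,"xyz":[-2,-3,-1.5],"dr":[0,0,0]},{"gripper":2.0,"xyz":[0,0,0],"dr":[0,8.2,0]},{"gripper":2.0,"xyz":[0,0,0],"dr":[0,8.2,0]},{"gripper":2.0,"xyz":[0,0,0],"dr":[0,8.2,0]},{"gripper":2.0,"xyz":[0,0,0],"dr":[0,8.2,0]},{"gripper":2.0,"xyz":[0,0,0],"dr":[0,8.2,0]},{"gripper":2.0,"xyz":[0,0,0],"dr":[0,8.2,0]},{"gripper":2.0,"xyz":[0,0,0],"dr":[0,8.2,0]}]'
python3 -m pendant '[{"gripper":2.0,"xyz":[0,0,0],"dr":[0,8.2,0]},{"gripper":2.0,"xyz":[0,0,0],"dr":[0,8.2,0]},{"gripper":2.0,"xyz":[0,0,0],"dr":[0,8.2,0]},{"gripper":2.0,"xyz":[0,0,0],"dr":[0,7.2,0]},{"gripper":2.0,"xyz":[0,0,0],"dr":[0,4,0]},{"gripper":2.0,"xyz":[0,0,0],"dr":[0,0,0]}]'
python3 - <<'E'
from h import *
rel([0.5505,-0.2354,0.27],-97.5)
E
```

```text
clock: 43.1
tcp_pos: [0.4634, 0.2307, 0.2764]
tool_rot: [0.621, -0.606, 0.346, -0.357]
contact_force: [-0.2, 0.5, -1.4]
opening: 0.0268
clock: 43.7
tcp_pos: [0.4639, 0.2309, 0.2796]
tool_rot: [-0.48, 0.457, -0.526, 0.533]
contact_force: [1.1, 0.2, -1.2]
opening: 0.0265
t 43.7 tcp [0.4639 0.2309 0.2796] yaw -97.01 tool y world [ 0.0305  0.0133 -0.9994] open 0.0265
shift now cm [45.23  0.6  14.27]
turn deg (tool) [-1.64  0.48 -0.98] shift after turn cm [45.1   0.96 14.67]
```

```bash
python3 -m pendant '[{"gripper":2.0,"xyz":[2,0,0],"dr":[-1.6,0.4,-1]},{"gripper":2.0,"xyz":[4,0,0.5],"dr":[0,0,0]},{"gripper":2.0,"xyz":[4,0,0.5],"dr":[0,0,0]},{"gripper":2.0,"xyz":[4,0,0.5],"dr":[0,0,0]},{"gripper":2.0,"xyz":[4,0,0.5],"dr":[0,0,0]},{"gripper":2.0,"xyz":[4,0,0.5],"dr":[0,0,0]},{"gripper":2.0,"xyz":[4,0,0.5],"dr":[0,0,0]},{"gripper":2.0,"xyz":[4,0,0.5],"dr":[0,0,0]},{"gripper":2.0,"xyz":[4,0,0.5],"dr":[0,0,0]},{"gripper":2.0,"xyz":[4,0,0.5],"dr":[0,0,0]},{"gripper":2.0,"xyz":[4,0,0.5],"dr":[0,0,0]},{"gripper":2.0,"xyz":[2,0,2],"dr":[0,0,0]}]'
python3 - <<'E'
from h import *
rel([0.5505,-0.2354,0.2],-97.5)
E
```

```text
clock: 44.9
tcp_pos: [0.4832, -0.2274, 0.2846]
tool_rot: [-0.479, 0.472, -0.52, 0.527]
contact_force: [-0.5, 0.4, -0.9]
opening: 0.0265
t 44.9 tcp [ 0.4832 -0.2274  0.2846] yaw -95.55 tool y world [ 0.0145 -0.0014 -0.9999] open 0.0265
shift now cm [0.14 8.56 6.65]
turn deg (tool) [-0.84  1.95 -0.02] shift after turn cm [-0.09  8.46  6.77]
```

```bash
python3 -m pendant '[{"gripper":2.0,"xyz":[0,0,2],"dr":[-0.8,1.9,0]},{"gripper":2.0,"xyz":[0,1,2.4],"dr":[0,0,0]},{"gripper":2.0,"xyz":[0,2,2.2],"dr":[0,0,0]},{"gripper":2.0,"xyz":[0,2,0],"dr":[0,0,0]},{"gripper":2.0,"xyz":[0,1,0],"dr":[0,0,0]},{"gripper":2.0,"xyz":[0,0,0],"dr":[0,0,0]}]'
python3 - <<'E'
from h import *
import pickle
C=cam("wrist"); f=bot.grab_frame("wrist"); cv2.imwrite("pics/wrist22.png",f[:,:,::-1]); pickle.dump(C,open("C22.pkl","wb"))
rel([0.5505,-0.2354,0.1],-97.5)
E
```

```text
clock: 45.5
tcp_pos: [0.5536, -0.2427, 0.2258]
tool_rot: [-0.468, 0.466, -0.528, 0.534]
contact_force: [-0.6, 0.1, -2.2]
opening: 0.0268
t 45.55 tcp [ 0.5538 -0.2427  0.2266] yaw -97.33 tool y world [ 0.0079 -0.0047 -1.    ] open 0.0265
shift now cm [-0.73 12.66 -0.53]
turn deg (tool) [-0.49  0.17  0.21] shift after turn cm [-0.68 12.66 -0.42]
```

View pics/wrist22.png

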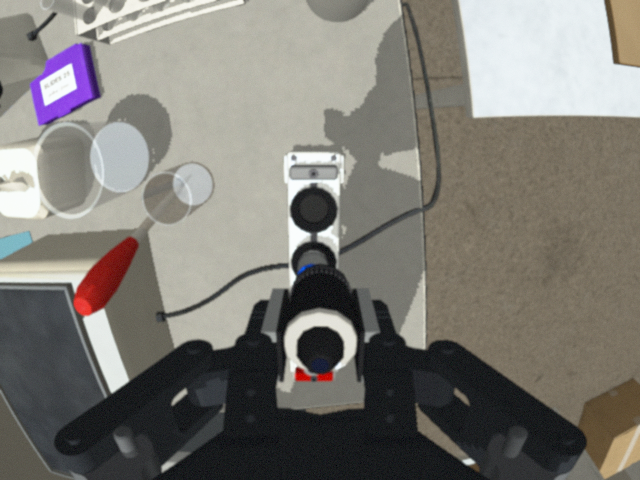

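```bash
python3 - <<'E'
from h import *
import pickle
C=pickle.load(open("C22.pkl","rb"))
for n,p,z in [("base ctr",(194,184),0),("base right edge",(213,184),0),("rim ctr",(167,197),.07),("rim right",(190,197),.07),("handle low",(137,240),.12),("handle top",(80,305),.21),("cup4",(314,208),.036),("lampedge",(160,316),.0)]: print(n,onz("wrist",p,z,C).round(3))
E
```

```text
base ctr [ 0.586 -0.114  0.   ]
base right edge [ 0.583 -0.135  0.   ]
rim ctr [ 0.588 -0.112  0.07 ]
rim right [ 0.584 -0.134  0.07 ]
handle low [ 0.566 -0.102  0.12 ]
handle top [ 0.556 -0.104  0.21 ]
cup4 [ 0.552 -0.236  0.036]
lampedge [ 0.436 -0.03   0.   ]
```

White is held at (320,340), and the empty fourth cup is at (314,208). The small glass edge (y = -0.135) and red handle (y = -0.10) are about 100 mm or more from the gripper axis, so there is room to go down.

```bash
python3 -m pendant '[{"gripper":2.0,"xyz":[-0.7,0,-0.4],"dr":[-0.5,0.2,0.2]},{"gripper":2.0,"xyz":[0,4,0],"dr":[0,0,0]},{"gripper":2.0,"xyz":[0,4,0],"dr":[0,0,0]},{"gripper":2.0,"xyz":[0,3.5,0],"dr":[0,0,0]},{"gripper":2.0,"xyz":[0,0,0],"dr":[0,0,0]},{"gripper":2.0,"xyz":[0,0,0],"dr":[0,0,0]}]'
python3 - <<'E'
from h import *
rel([0.5505,-0.2354,0.08],-97.5)
E
```

```text
clock: 46.15
tcp_pos: [0.5556, -0.2356, 0.1209]
tool_rot: [-0.469, 0.464, -0.526, 0.537]
contact_force: [0.1, -0.3, -0.4]
opening: 0.027
t 46.15 tcp [ 0.5556 -0.2356  0.1209] yaw -97.48 tool y world [ 0.0147 -0.0061 -0.9999] open 0.027
shift now cm [ 0.03  4.08 -0.57]
turn deg (tool) [-0.88  0.02  0.24] shift after turn cm [ 0.04  4.09 -0.51]
```

```bash
python3 -m pendant '[{"gripper":2.0,"xyz":[0,0.5,-0.5],"dr":[-0.85,0,0.25]},{"gripper":2.0,"xyz":[0,1.5,0],"dr":[0,0,0]},{"gripper":2.0,"xyz":[0,1.3,0],"dr":[0,0,0]},{"gripper":2.0,"xyz":[0,0,0],"dr":[0,0,0]}]'
python3 - <<'E'
from h import *
C=cam("wrist"); f=bot.grab_frame("wrist"); cv2.imwrite("pics/wrist23.png",f[:,:,::-1])
rel([0.5505,-0.2354,0.0545],-97.5)
E
```

```text
clock: 46.55
tcp_pos: [0.5547, -0.2368, 0.0933]
tool_rot: [-0.468, 0.465, -0.528, 0.535]
contact_force: [-0.4, -0.7, -2.3]
opening: 0.0269
t 46.6 tcp [ 0.5552 -0.237   0.0941] yaw -97.47 tool y world [ 0.011  -0.0047 -0.9999] open 0.0265
shift now cm [-0.11  3.95 -0.53]
turn deg (tool) [-0.66  0.03  0.19] shift after turn cm [-0.1   3.96 -0.49]
```

View pics/wrist23.png

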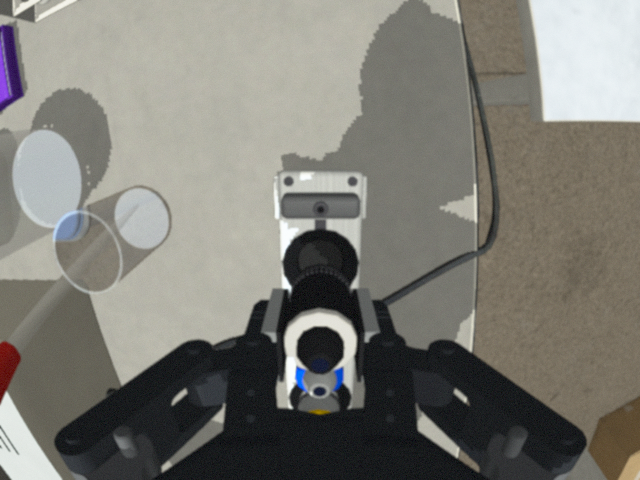

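White at (320,335) is over the fourth cup at (320,262) and still has to go 5 mm back. I'll lower it.

```bash
python3 -m pendant '[{"gripper":2.0,"xyz":[-0.1,0.3,-0.5],"dr":[-0.6,0,0.2]},{"gripper":2.0,"xyz":[0,1.2,0],"dr":[0,0,0]},{"gripper":2.0,"xyz":[0,1.1,0],"dr":[0,0,0]},{"gripper":2.0,"xyz":[0,0.3,0],"dr":[0,0,0]},{"gripper":2.0,"xyz":[0,0,0],"dr":[0,0,0]}]'
python3 - <<'E'
from h import *
rel([0.5505,-0.2354,0.0545],-97.5)
E
```

```text
clock: 47.1
tcp_pos: [0.5504, -0.2355, 0.0629]
tool_rot: [-0.467, 0.466, -0.531, 0.532]
contact_force: [-1.0, 0.6, -1.7]
opening: 0.0266
t 47.1 tcp [ 0.5504 -0.2355  0.0629] yaw -97.47 tool y world [ 8.e-04  2.e-04 -1.e+00] open 0.0266
shift now cm [-0.01  0.84  0.01]
turn deg (tool) [-0.04  0.03 -0.02] shift after turn cm [-0.01  0.84  0.01]
```

```bash
python3 -m pendant '[{"gripper":2.0,"xyz":[0,0.4,0],"dr":[0,0,0]},{"gripper":2.0,"xyz":[0,0.35,0],"dr":[0,0,0]},{"gripper":2.0,"xyz":[0,0.0,0],"dr":[0,0,0]}]'
python3 -m pendant '[{"gripper":2.0,"xyz":[0,0.1,0],"dr":[0,0,0]}]'
python3 -m pendant '[{"gripper":2.0,"xyz":[0,0.05,0],"dr":[0,0,0]}]'
```

```text
clock: 47.4
tcp_pos: [0.5505, -0.2355, 0.0546]
tool_rot: [-0.467, 0.466, -0.531, 0.532]
contact_force: [-0.1, 1.1, -2.5]
opening: 0.027
clock: 47.5
tcp_pos: [0.5507, -0.2357, 0.0538]
tool_rot: [-0.467, 0.466, -0.531, 0.532]
contact_force: [-0.0, 0.6, -1.1]
opening: 0.0268
clock: 47.6
tcp_pos: [0.5509, -0.2357, 0.0536]
tool_rot: [-0.467, 0.466, -0.531, 0.532]
contact_force: [-0.6, 0.1, 0.7]
opening: 0.0268
```

```bash
python3 -m pendant '[{"gripper":2.0,"xyz":[0,0.08,0],"dr":[0,0,0]}]'
```

```text
clock: 47.7
tcp_pos: [0.5511, -0.2358, 0.0536]
tool_rot: [-0.467, 0.466, -0.531, 0.532]
contact_force: [-2.8, 2.2, 5.8]
opening: 0.0264
```

Contact came at z = 0.0536, as expected for the floor. Release.

```bash
python3 -m pendant '[{"gripper":3.2,"xyz":[0,0,0],"dr":[0,0,0]},{"gripper":4.2,"xyz":[0,0,0],"dr":[0,0,0]},{"gripper":4.8,"xyz":[0,0,0],"dr":[0,0,0]},{"gripper":4.8,"xyz":[0,-1,0],"dr":[0,0,0]},{"gripper":4.8,"xyz":[0,-3,0],"dr":[0,0,0]},{"gripper":4.8,"xyz":[0,-4,0],"dr":[0,0,0]},{"gripper":4.8,"xyz":[0,-4,0],"dr":[0,0,0]},{"gripper":4.8,"xyz":[0,-4,0],"dr":[0,0,0]},{"gripper":4.8,"xyz":[0,-2,-2],"dr":[0,0,0]},{"gripper":4.8,"xyz":[0,0,-2],"dr":[0,0,0]},{"gripper":4.8,"xyz":[0,0,0],"dr":[0,0,0]},{"gripper":4.8,"xyz":[0,0,0],"dr":[0,0,0]}]'
python3 - <<'E'
from h import *
np.set_printoptions(precision=4,suppress=True)
import look
look.lenses("wrist24",base=.028)
for n in ["side","top"]:
    f=bot.grab_frame(n); cv2.imwrite(f"pics/{n}24.png",f[:,:,::-1])
    for d in bot.silhouettes("beaker",n)[:2]: print(n,"beaker",d["confidence"],d["at"])
E
```

```text
clock: 48.9
tcp_pos: [0.512, -0.2312, 0.2485]
tool_rot: [-0.468, 0.465, -0.528, 0.535]
contact_force: [-0.8, 0.7, 0.6]
opening: 0.0476
lens_red 0.77 px 319 314 n 764 p0 [ 0.3943 -0.2143] fit [ 0.3943 -0.2141] IoU 0.939
lens_yellow 0.57 px 318 270 n 839 p0 [ 0.4467 -0.2206] fit [ 0.4464 -0.2206] IoU 0.922
lens_blue 0.92 px 319 221 n 959 p0 [ 0.4973 -0.228 ] fit [ 0.4977 -0.2277] IoU 0.945
lens_white 0.66 px 319 167 n 949 p0 [ 0.5485 -0.2345] fit [ 0.5498 -0.2345] IoU 0.95
side beaker 0.91 [285.9, 170.1]
top beaker 0.83 [328.1, 178.9]
```

View pics/wrist24.png

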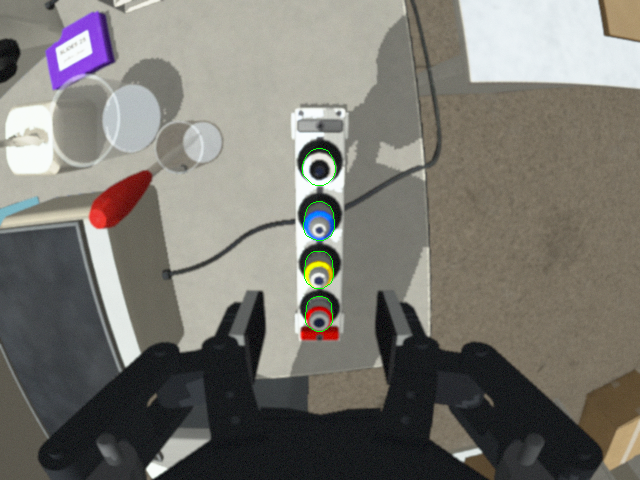

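View pics/side24.png

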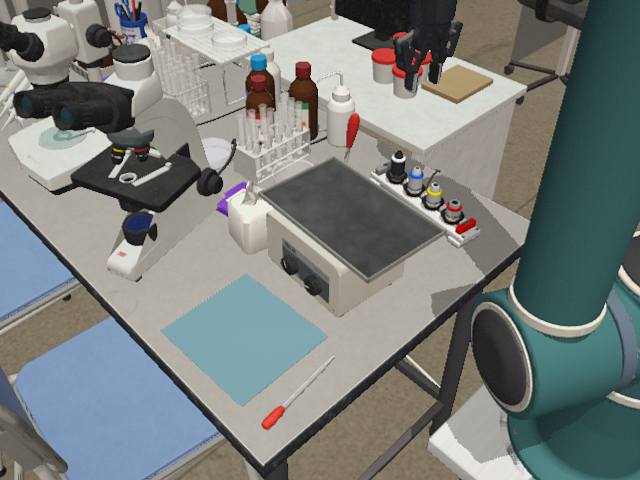

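View pics/top24.png

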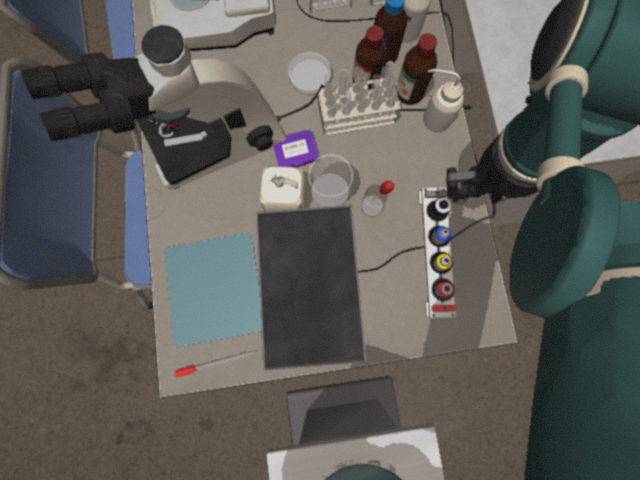

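All four lenses stand upright in order from the red stop, with the wrist view showing red (319,317), yellow (319,272), blue (319,222) and white (319,167). The side and top views agree. The beaker is still at (328,179) in the top view, and the gripper is well clear.

```bash
python3 - <<'E'
from workcell import bot
s=bot.sense(); print(s["clock"],s["contact_force"],s["tcp_pos"])
print(bot.sign_off())
E
```

```text
49.35 [-1.24315634  0.9012154   0.48152538] [ 0.51149902 -0.23087523  0.24640672]
the job is handed in; nothing more can be done
None
```

All four objectives are in the rest in the order asked, and I handed the job in at 49.35 s of the 128 s allowed. From the red end stop outwards they are red, yellow, blue, white. I lowered each one until it touched the cup floor, let go and backed away.

**Seating:** each lens touched down within 1 mm of the height expected for the cup floor, with readings of about 6–14 N. In the last wrist picture all four stand upright. Their fitted positions are 1–2 mm from the cup centres; the worst is red, about 2 mm off with 3.5 mm of play.

**Surroundings:** the beaker is where it started in the top view (within 1 px). In the side view it shifted by about 2.6 px, which I take as noise in the network's reading. I saw nothing knocked over, and the gripper was about 0.2 m above the rest when I handed in.

No final check failed. Early on, the side and top cameras differed by about 3–6 mm, so I used the wrist camera's positions for the cups and lenses.

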